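Clamp a ring gauge with a T-key down a leaning key shaft

TASK

Clamp the ring gauge in the fixture: take the T-key from its blue stand, lower it down the leaning key shaft onto the square stem at the bottom, and turn it clockwise (seen looking down the shaft) to its stop, so that the red jaw closes on the ring gauge. Then draw the key out and put it back standing upright in its stand. Work the jaw only with the key, not by hand, and leave the other things on the table where they are.

Things in the scene. Friction and masses are not known exactly. Their poses are not given: they have to be found in the camera images.
- key_grip (a point): centre of the T-key's black T-bar (90 mm long, 14 wide, 18 high), half-way up it. Axes: z up the shank from socket to bar, x along the bar, y across its 14 mm. The key starts upright in the stand, the bar's centre 165 mm above the table; grasp the bar at its middle, across y
- key: the T-key, loose, about 0.2 kg, 166 mm long: black T-bar with red ends on a 12 mm round steel shank; dark collar 27 mm across, 36 to 50 mm above its lower end; socket head 20x20 mm, 24 mm high, at the lower end. Origin at key_socket, axes as key_grip
- key_socket (a point): centre of the open lower end of the key, 157 mm below key_grip along the shank, same axes. The square socket in it is 13.5 mm wide and 18 mm deep, flats parallel to key x and y
- shaft_mouth (a point): centre of the brass rim (58 mm across) of the fixture's key shaft, a fixed round tube leaning 0.48 rad (27.5 degrees) from vertical, its mouth towards the fixture's front (-x, roughly towards the robot), 125 mm above the table. z points out of the mouth along the shaft. The bore is 34 mm wide, 90 mm deep
- stem_top (a point): centre of the top of the 11 mm square brass stem (top 3 mm stepped to 8 mm), on the shaft's axis 70 mm below shaft_mouth. z up the shaft; x, y square to its flats, turning with it. The socket fits over it in any of 4 quarter-turn positions with about 0.25 rad free play each way; fully down, key_socket is 18 mm below stem_top
- stem (a joint): turn of the stem (rad), growing clockwise seen looking down the shaft. At 0 its x axis lies in the plane of the shaft's lean. Starts at 0 to 0.5; stop at 1.5, jaw closed. Light friction (under 0.1 N m) holds it where it is left. It drives the jaw in proportion, 8 mm in all
- jaw: red sliding jaw, 66 mm wide, 26 mm high, between shaft and ring gauge; origin at the foot of its steel face, which looks along fixture +x; slides up to 8 mm towards the ring gauge as the stem turns
- fixture: clamping fixture, dark steel base plate 165x110x14 mm, fixed to the table; origin on the table, 12.5 mm in front of the plate's middle; x from the key shaft to the clamped ring gauge (52 mm across, fixed in its nest) and the fixed jaw, roughly away from the robot; z up
- stand: the key's stand, a blue block 66x66 mm, top 58 mm above the table, on a rubber pad 78x78x8 mm, fixed to the table; origin at the centre of its underside
- stand_mouth (a point): centre of the mouth of the stand's upright round bore, 58 mm above the table; the bore is 34 mm wide and 50 mm deep, its rim chamfered by 3 mm. The key stands on the bore's floor, 8 mm above the table
- the_caliper: vernier caliper lying flat near the front edge, 70x228x14 mm; bystander; origin at the centre of its underside
- tape: roll of brown tape lying flat on its side face, 96 mm across, 48 mm high; bystander; origin at the centre of its underside
- bottle: brown dropper bottle with a black dropper, 34 mm across, 102 mm high; bystander; origin at the centre of its underside
- stand_loupe: black stand loupe, 40 mm across, 42 mm high; bystander; origin at the centre of its underside

How it is judged:
On the way, in this order (a step that is already met when the one before it is completed fails the run):
1. the key's socket is down over the stem, the stem not yet turned home (z of key_socket in the frame of stem_top below -0.012 m and distance between key_socket and stem_top below 0.025 m and value of joint stem below 1 rad), for 0.2 s.
2. the stem is turned home, the key still on it (z of key_socket in the frame of stem_top below -0.012 m and distance between key_socket and stem_top below 0.025 m and value of joint stem above 1.4 rad), for 0.2 s.
At the end, for the whole second after the job is handed in: the stem stands at 1.4 rad or more (its stop is 1.5; jaw closed to within 0.6 mm) and the key is released, at rest and upright (within 0.2 rad) in its stand, its lower end on the bore's floor (within 8 mm) and within 12 mm of the bore's axis (value of joint stem above 1.4 rad and horizontal distance between key_socket and stand_mouth below 0.012 m and z of key_socket in the frame of stand below 0.016 m and angle between key_grip's own z axis and vertical below 0.2 rad and linear speed of key below 0.02 m/s); the robot touches nothing.
It fails at once if the robot pushes the jaw with its fingers or arm (contact force between any of the arm, the fingers and jaw above 2 N).
It fails at once if the vernier caliper is shifted by more than 25 mm (distance of the_caliper from where it was at the start of the episode above 0.025 m).
It fails at once if the roll of brown tape is shifted by more than 25 mm (distance of tape from where it was at the start of the episode above 0.025 m).
It fails at once if the brown dropper bottle with a black dropper is shifted by more than 25 mm (distance of bottle from where it was at the start of the episode above 0.025 m).
It fails at once if the black stand loupe is shifted by more than 25 mm (distance of stand_loupe from where it was at the start of the episode above 0.025 m).
It also fails if it takes over 62 s, if anything falls off the work surface, if the arm or the gripper's body presses on something with over 40 N, if the wrist force passes 120 N, or if a joint passes its speed limit or range.

ROBOT

A 7-joint arm with a two-finger parallel gripper is mounted at the origin on a cart in front of the work surface, level with it; the furniture and walls round the work are solid. World frame = base frame: x ahead of the robot, y to its left, z up, the work surface at z = 0. Lengths are in m, angles in rad, forces in N, time in s.
With the tool pointing down it reaches from about 0.35 to 0.9 m from the base axis. Payload 7.2 kg.
Tool frame: the origin (TCP) lies midway between the tips of the shut fingers; the grasp point (between the pads) lies env.grip_point_offset behind it (env.grip_point_offset is the distance from the TCP to the grasp point, in m); z points along the fingers, y is the line along which they close (so a half turn about z gives the same grasp; the last joint's range is limited). The gripper opens to 88 mm and grips with 3 to 60 N. Pads are 20 mm wide; open, the fingers measure 115 mm over their backs; the gripper's body (75 mm by 178 mm) begins 61 mm behind the grasp point.
Start: joints at [1.169, 0.411, -0.013, 1.596, 0.006, 1.134, -0.082], TCP at [0.205, -0.591, 0.223] pointing down, gripper open.
Joint ranges: [-2.95, 2.95], [-0.29, 1.99], [-1.47, 1.44], [0.14, 2.54], [-1.03, 4.17], [0.13, 1.85], [-2.86, 2.86]. Speed limits (rad/s): [2.39, 2.39, 3.01, 3.01, 3.14, 3.14, 3.14].

INTERFACE

Orientations are given as a rotation vector (axis times angle).
In Python, from workcell import env, camera, camera_info gives the robot as it stands.
- The arm moves only by the tool send_rows, never from a script. Its argument "motion" is a list of rows, each an object of numbers: "dx", "dy", "dz": the shift along the tool's x, y, z in m; "ax", "ay", "az": the turn, a rotation vector about the tool's x, y, z in degrees; "gripper": the closure, from -1 (fully open) to 1 (shut). A call has 1 to 20 rows; each row is the pose to reach, as a shift and turn from the pose commanded when the call began, along the tool's axes at that moment; what a row does not reach only later rows make up. A row lasts 1/10 s, in which the tool goes at most 50 mm and 8.59 degrees, less where a joint would pass 70% of its speed; a pose out of reach is approached as far as the arm can. A call with a gripper value outside its range is refused whole. The fingers move at their own pace and stop on an object; the grip force is fixed at half the most. Time passes only in rows, so rows that repeat a pose let the fingers close. It gives the time, the measured TCP pose, the force, the opening and the grip force at its end, in the units of the state.
- env.get_state(): the state, without advancing time (a new reading comes with each control period).
- camera(name): name is "side" or "top" or "wrist"; returns the picture (480x640x3 uint8, red, green, blue); there is no depth.
- camera_info(name): a dict with "mtx" (3x3 intrinsics, pixels), "xyz" and "attitude" of the camera in the world; the wrist camera has in their place "T_tool_cam" (4x4, takes a point from camera to tool coordinates, whose origin is the TCP and whose axes are the flange's). Camera axes: x right, y down, z forward; pixel columns grow to the right and rows downward; lengths in m; the calibration is good to about 2 mm. A picture is of the moment at which its call begins: read the wrist's pose just before it. camera_info takes no time and is no camera call.
- env.close_job(): hands the job in; it is judged then, once.
The state is a dict: "t": time; "joints": joint angles; "dq": joint speeds; "joint_efforts": joint torques, N m; "position": TCP position; "tcp_rot": TCP orientation; "ft_force": force on the tool from outside, world axes, zero at the start; "ft_torque": the same for the moment, N m; "gripper_width": opening from 0.0 (shut) to 1.0 (fully open); "grip_force": force on a finger pad.
Only numpy, scipy, OpenCV 4.12 (cv2) and the standard library are available. Lean on these libraries where they do the work, as an engineer would, in place of code of your own. Each camera call takes 0.05 s, during which the arm holds its last target. There are 200 camera calls.

## Working session

There is one attempt and no reset: what is moved stays moved. The work goes in short steps, Python scripts to look and compute and a tool call to move; the robot and the scene stay as the last step left them, time stands still between calls to the robot, and variables do not carry over. Pictures are saved under pics/ and viewed, at most 10 in all, crops included, and the job is handed in when it is done.

Besides the shell and the picture viewer there is one more tool, called after ">>>" as name(argument=value, ...) on one line, values as JSON. send_rows: Moves the arm, as the interface text tells. Its arguments: {"type":"object","properties":{"motion":{"type":"array"}},"required":["motion"]}

```bash
mkdir -p pics; ls; python3 - <<'E'
from workcell import env,camera,camera_info
import cv2
s=env.get_state();print(s, env.grip_point_offset)
for n in("side","top","wrist"):
    print(n,camera_info(n))
    cv2.imwrite(f"pics/{n}0.png",camera(n)[:,:,::-1])
E
```

```text
pics
{'t': 0.0, 'joints': array([ 1.16879243,  0.41189598, -0.01270387,  1.59700003,  0.00558811,
        1.13432511, -0.08221411]), 'dq': array([-1.70406915e-05,  6.34808191e-04,  1.19904307e-03, -3.79703028e-04,
        7.61028663e-04,  9.70354591e-04, -1.16861987e-04]), 'joint_efforts': array([-8.48456457e-04, -5.87951303e+01,  6.40647076e-01, -2.91079009e+01,
       -5.39586274e-02,  1.83754350e-02,  1.13510730e-04]), 'position': array([ 0.20457228, -0.59004844,  0.22182959]), 'tcp_rot': array([-3.09640978e+00, -5.21646073e-01,  5.77895848e-04]), 'ft_force': array([-0.71097437,  0.33031834,  0.15030295]), 'ft_torque': array([ 0.05353301,  0.00906672, -0.00132942]), 'grip_force': 0.0, 'gripper_width': 1.001246175772853} 0.0187
side {'mtx': array([[511.36817543,   0.        , 318.88813161],
       [  0.        , 511.36817543, 234.25896696],
       [  0.        ,   0.        ,   1.        ]]), 'xyz': array([ 0.39150937, -0.62205133,  0.87861046]), 'attitude': array([-2.39163311,  0.18727651, -0.09553393])}
top {'mtx': array([[484.22922851,   0.        , 327.97251001],
       [  0.        , 484.22922851, 248.67125667],
       [  0.        ,   0.        ,   1.        ]]), 'xyz': array([0.3985145 , 0.04717349, 1.16001443]), 'attitude': array([-2.14649815,  2.16303553, -0.13089523])}
wrist {'mtx': array([[367.8534513 ,   0.        , 323.48517004],
       [  0.        , 367.8534513 , 236.90931971],
       [  0.        ,   0.        ,   1.        ]]), 'T_tool_cam': array([[ 2.72871132e-04, -9.67620523e-01, -2.52409288e-01,
         6.70090581e-02],
       [ 9.99998847e-01, -1.12958105e-04,  1.51409404e-03,
         4.65598701e-04],
       [-1.49358014e-03, -2.52409410e-01,  9.67619377e-01,
        -1.63016036e-01],
       [ 0.00000000e+00,  0.00000000e+00,  0.00000000e+00,
         1.00000000e+00]])}
```

View pics/top0.png

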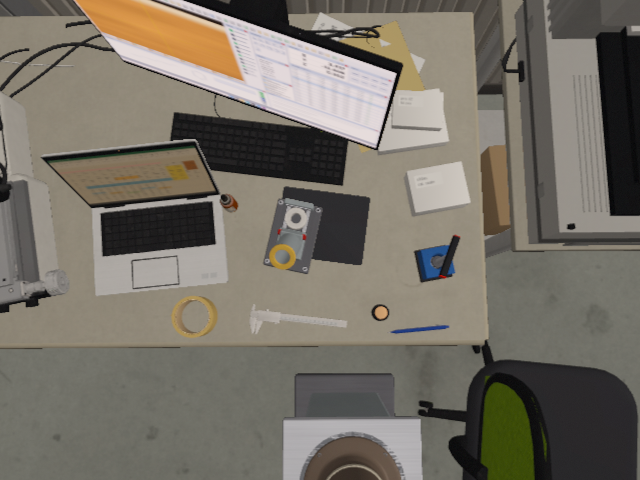

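View pics/side0.png

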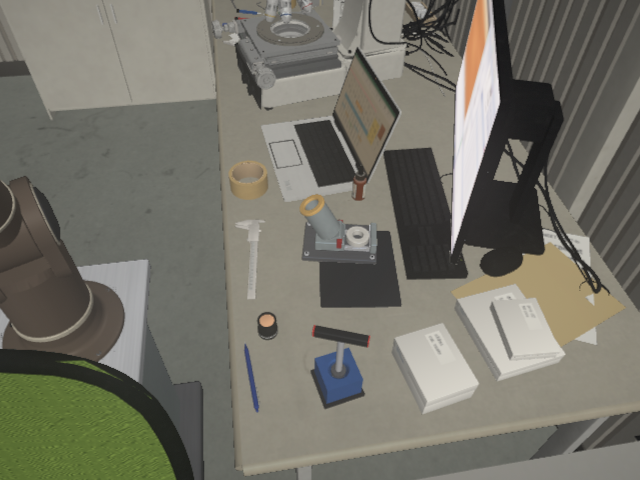

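```bash
cat > h.py <<'E'
import numpy as np, cv2
from scipy.spatial.transform import Rotation as R
from workcell import env,camera,camera_info
def cam(n,st=None):
    i=camera_info(n)
    if n=="wrist":
        T=np.eye(4);T[:3,:3]=R.from_rotvec(st["tcp_rot"]).as_matrix();T[:3,3]=st["position"]
        T=T@np.array(i["T_tool_cam"]);return i["mtx"],T[:3,:3],T[:3,3]
    return i["mtx"],R.from_rotvec(i["attitude"]).as_matrix(),np.array(i["xyz"])
def ray(c,uv):
    K,Rm,o=c;d=Rm@np.linalg.solve(K,np.r_[uv,1.]);return o,d/np.linalg.norm(d)
def proj(c,p):
    K,Rm,o=c;q=K@(Rm.T@(np.asarray(p,float)-o));return q[:2]/q[2]
def tri(*obs):
    A=np.zeros((3,3));b=np.zeros(3)
    for c,uv in obs:
        o,d=ray(c,uv);P=np.eye(3)-np.outer(d,d);A+=P;b+=P@o
    x=np.linalg.solve(A,b)
    return x,[np.linalg.norm(proj(c,x)-uv) for c,uv in obs]
def onz(c,uv,z):
    o,d=ray(c,uv);return o+d*(z-o[2])/d[2]
E
python3 - <<'E'
from h import *
for n in("top","side"): print(n,proj(cam(n),[0,0,0]),proj(cam(n),[.205,-.59,.222]))
t=cv2.imread("pics/top0.png");s=cv2.imread("pics/side0.png")
def crop(i,x,y,w,h,f): return cv2.resize(i[y:y+h,x:x+w],None,fx=f,fy=f,interpolation=cv2.INTER_CUBIC)
# each 400x300 tile
a=crop(t,255,180,80,100,3.0);b=crop(t,395,220,80,100,3.0)
c=crop(s,290,180,100,100,3.);d=crop(s,300,310,80,100,3.0)
cv2.imwrite("pics/mont.png",np.vstack([np.hstack([crop(t,250,190,90,90,4)[:300],crop(t,395,225,90,75,4)]) ,np.hstack([crop(s,295,190,90,75,4),crop(s,300,320,90,75,4)])]) if False else np.vstack([np.hstack([crop(t,255,195,80,75,5)[:300],crop(t,405,225,70,60,5)]),np.hstack([crop(s,300,190,80,75,5)[:300],crop(s,305,320,70,60,5)])]) if False else np.vstack([np.hstack([crop(t,255,195,90,75,4),crop(t,395,225,90,75,4)]),np.hstack([crop(s,295,190,90,75,4),crop(s,300,320,90,75,4)])]))
E
```

```text
top [352.30972869 486.19783298] [672.21257578 411.5937795 ]
side [ 65.88934491 327.75951303] [106.58741939 703.51147811]
```

View pics/mont.png

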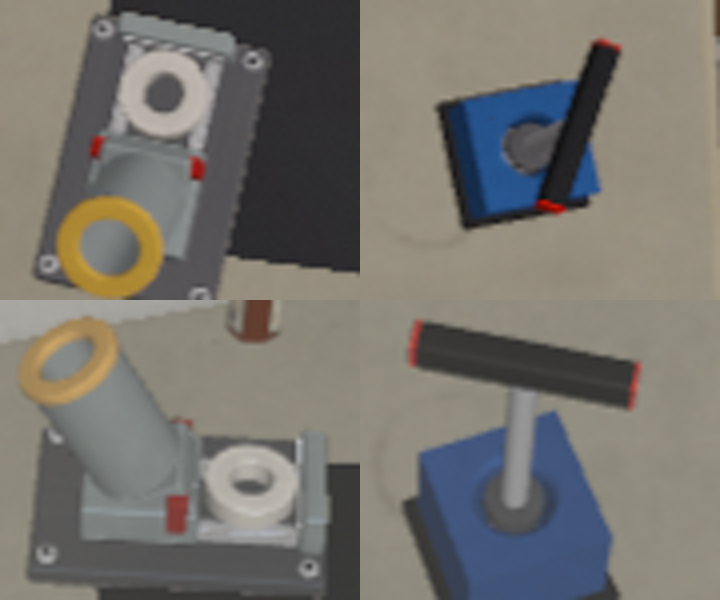

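```bash
python3 - <<'E'
from h import *
t,s=cam("top"),cam("side")
def T(x,y,ox,oy,tx,ty): return np.array([ox+(x-tx)/4-.375,oy+(y-ty)/4-.375])
ft=lambda x,y:T(x,y,255,195,0,0);kt=lambda x,y:T(x,y,395,225,360,0)
fs=lambda x,y:T(x,y,295,190,0,300);ks=lambda x,y:T(x,y,300,320,360,300)
for n,a,b in [("end1",kt(607,44),ks(633,385)),("end2",kt(551,207),ks(415,343)),("rim",ft(109,247),fs(69,361)),("bore",kt(530,147),ks(514,502)),("ring",ft(163,94),fs(250,482)),]:
    print(n,*tri((t,a),(s,b)))
sc=[ft(103,29),ft(253,61),ft(200,297),ft(48,264)];P=[onz(t,u,.014) for u in sc];print(np.round(P,4))
ss=[fs(47,552),fs(309,567)];Q=[onz(s,u,.014) for u in ss];print(np.round(Q,4))
for v in (P[0]-P[3],P[1]-P[2],P[0]-P[1],Q[1]-Q[0]): print(np.degrees(np.arctan2(v[1],v[0])),np.linalg.norm(v))
print(np.mean(P,0))
print("caliper",onz(t,[298,320],.01),"loupe",onz(t,[381,312],.04),"tape",onz(t,[194,316],.048),"bottle",onz(t,[228,202],.1))
print(R.from_rotvec(env.get_state()["tcp_rot"]).as_matrix().round(3))
E
```

```text
end1 [ 0.54887408 -0.21553159  0.16678902] [np.float64(0.025116288882808348), np.float64(0.03273528374412809)]
end2 [ 0.46537354 -0.18341501  0.167083  ] [np.float64(0.39835370809772364), np.float64(0.5061100988486609)]
rim [0.51452079 0.15041424 0.12169472] [np.float64(0.5098845289623147), np.float64(0.5177784605998144)]
bore [ 0.50785811 -0.19944851  0.05179383] [np.float64(0.46579723639587334), np.float64(0.6052958009401183)]
ring [0.61443746 0.12752203 0.03531987] [np.float64(0.3711261503872138), np.float64(0.39103287163503236)]
[[0.6578 0.1654 0.014 ]
 [0.6374 0.0749 0.014 ]
 [0.4951 0.107  0.014 ]
 [0.5154 0.1974 0.014 ]]
[[0.4979 0.1114 0.014 ]
 [0.6398 0.0791 0.014 ]]
-12.679977282883526 0.14592535303729556
-12.723044582847045 0.14590024611767627
77.27819249701506 0.09278673874520298
-12.830157833188192 0.14557337300433518
[0.57642575 0.13618932 0.014     ]
caliper [0.37501819 0.12297682 0.01      ] loupe [ 0.3923898  -0.06931137  0.04      ] tape [0.38653926 0.35740646 0.048     ] bottle [0.63905447 0.2736711  0.1       ]
[[ 0.945  0.328 -0.   ]
 [ 0.328 -0.945  0.001]
 [-0.    -0.001 -1.   ]]
```

View pics/wrist0.png

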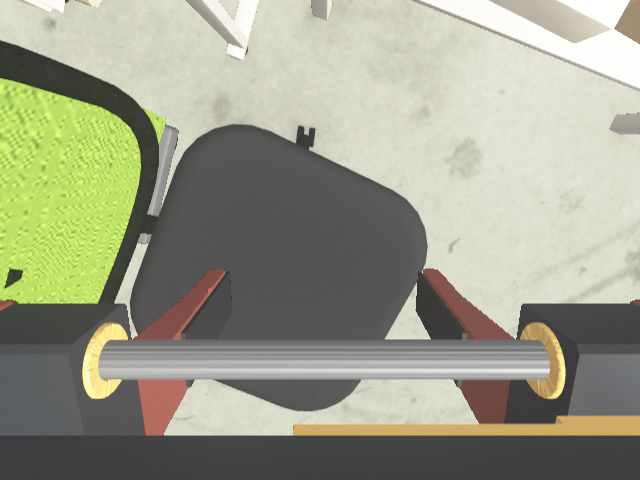

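```bash
cat >> h.py <<'E'
psi=np.radians(-12.8);xf=np.array([np.cos(psi),np.sin(psi),0]);L=.48
u=-np.sin(L)*xf+np.cos(L)*np.array([0,0,1.])
xt0=-np.cos(L)*xf-np.sin(L)*np.array([0,0,1.])   # tool x at stem=0 orientation
def Rshaft(th): # tool rotation, th clockwise
    M=np.c_[xt0,np.cross(-u,xt0),-u];return M@R.from_rotvec([0,0,th]).as_matrix()
def Rdown(yawx):
    x=np.array([np.cos(yawx),np.sin(yawx),0]);z=np.array([0,0,-1.]);return np.c_[x,np.cross(z,x),z]
def delta(p,Rm,st=None):
    st=st or env.get_state();R0=R.from_rotvec(st["tcp_rot"]).as_matrix()
    print("d mm",(R0.T@(np.asarray(p)-st["position"])*1e3).round(1),"a deg",np.degrees(R.from_matrix(R0.T@Rm).as_rotvec()).round(2))
E
python3 - <<'E'
from h import *
t,s=cam("top"),cam("side")
print(tri((t,[380,148]),(s,[455,262])))
M=np.array([.5145,.1504,.125]);X=Rshaft(0)[:,0]
p=M+.05*u-.067*X
print(p);delta(p,Rshaft(0));delta([.42,-.2,.32],Rdown(np.radians(90)))
E
```

```text
(array([ 0.74904248, -0.06429626,  0.14539229]), [np.float64(1.634531666014409), np.float64(1.9104935824326768)])
[0.54993664 0.14234899 0.20028895]
d mm [ 566.3 -578.9   22.4] a deg [ -35.37  -10.2  -144.41]
d mm [ 331.3 -298.2  -97.7] a deg [-6.000e-02 -4.000e-02 -7.087e+01]
```

>>> send_rows(motion=[{"dz": -0.05,"gripper": -1},{"dz": -0.1},{"dx": 0.331,"dy": -0.298,"dz": -0.098,"az": -71},{"dx": 0.331,"dy": -0.298,"dz": -0.098,"az": -71},{"dx": 0.331,"dy": -0.298,"dz": -0.098,"az": -71},{"dx": 0.331,"dy": -0.298,"dz": -0.098,"az": -71},{"dx": 0.331,"dy": -0.298,"dz": -0.098,"az": -71},{"dx": 0.331,"dy": -0.298,"dz": -0.098,"az": -71},{"dx": 0.331,"dy": -0.298,"dz": -0.098,"az": -71},{"dx": 0.331,"dy": -0.298,"dz": -0.098,"az": -71},{"dx": 0.331,"dy": -0.298,"dz": -0.098,"az": -71},{"dx": 0.331,"dy": -0.298,"dz": -0.098,"az": -71}])

```text
validation failed for argument at $.mo...
```

```bash
python3 - <<'E'
from h import *
print(env.get_state()["joints"].round(2))
M=np.array([.5145,.1504,.125]);X=Rshaft(0)[:,0]
delta(M+.05*u-.067*X,Rshaft(0))
E
```

```text
[ 1.17  0.41 -0.01  1.6   0.01  1.13 -0.08]
d mm [ 566.3 -578.9   22.4] a deg [ -35.37  -10.2  -144.41]
```

>>> send_rows(motion=[{"dx": 0,"dy": 0,"dz": -0.05,"ax": 0,"ay": 0,"az": 0,"gripper": -1},{"dx": 0,"dy": 0,"dz": -0.1,"ax": 0,"ay": 0,"az": 0,"gripper": -1},{"dx": 0.331,"dy": -0.298,"dz": -0.098,"ax": 0,"ay": 0,"az": -71,"gripper": -1},{"dx": 0.331,"dy": -0.298,"dz": -0.098,"ax": 0,"ay": 0,"az": -71,"gripper": -1},{"dx": 0.331,"dy": -0.298,"dz": -0.098,"ax": 0,"ay": 0,"az": -71,"gripper": -1},{"dx": 0.331,"dy": -0.298,"dz": -0.098,"ax": 0,"ay": 0,"az": -71,"gripper": -1},{"dx": 0.331,"dy": -0.298,"dz": -0.098,"ax": 0,"ay": 0,"az": -71,"gripper": -1},{"dx": 0.331,"dy": -0.298,"dz": -0.098,"ax": 0,"ay": 0,"az": -71,"gripper": -1},{"dx": 0.331,"dy": -0.298,"dz": -0.098,"ax": 0,"ay": 0,"az": -71,"gripper": -1},{"dx": 0.331,"dy": -0.298,"dz": -0.098,"ax": 0,"ay": 0,"az": -71,"gripper": -1},{"dx": 0.331,"dy": -0.298,"dz": -0.098,"ax": 0,"ay": 0,"az": -71,"gripper": -1}])

```text
t: 1.25
position: [0.4204, -0.1981, 0.3208]
tcp_rot: [2.212, 2.23, -0.0]
ft_force: [0.8, 0.2, -0.2]
gripper_width: 1.0
grip_force: 0.0
```

```bash
python3 - <<'E'
from h import *
print(env.get_state()["joints"].round(2))
M=np.array([.5145,.1504,.125]);X=Rshaft(0)[:,0]
delta(M+.05*u-.067*X,Rshaft(0))
E
```

```text
[ 0.77  0.09 -0.46  1.8   0.04  1.27  0.31]
d mm [339.4 132.3 120.4] a deg [-18.39 -23.21 -75.15]
```

>>> send_rows(motion=[{"dx": 0.2,"dy": 0.08,"dz": 0,"ax": -10,"ay": -12,"az": -40,"gripper": -1},{"dx": 0.2,"dy": 0.08,"dz": 0,"ax": -10,"ay": -12,"az": -40,"gripper": -1},{"dx": 0.2,"dy": 0.08,"dz": 0,"ax": -10,"ay": -12,"az": -40,"gripper": -1},{"dx": 0.2,"dy": 0.08,"dz": 0,"ax": -10,"ay": -12,"az": -40,"gripper": -1},{"dx": 0.34,"dy": 0.132,"dz": 0.12,"ax": -18.4,"ay": -23.2,"az": -75,"gripper": -1},{"dx": 0.34,"dy": 0.132,"dz": 0.12,"ax": -18.4,"ay": -23.2,"az": -75,"gripper": -1},{"dx": 0.34,"dy": 0.132,"dz": 0.12,"ax": -18.4,"ay": -23.2,"az": -75,"gripper": -1},{"dx": 0.34,"dy": 0.132,"dz": 0.12,"ax": -18.4,"ay": -23.2,"az": -75,"gripper": -1},{"dx": 0.34,"dy": 0.132,"dz": 0.12,"ax": -18.4,"ay": -23.2,"az": -75,"gripper": -1},{"dx": 0.34,"dy": 0.132,"dz": 0.12,"ax": -18.4,"ay": -23.2,"az": -75,"gripper": -1},{"dx": 0.34,"dy": 0.132,"dz": 0.12,"ax": -18.4,"ay": -23.2,"az": -75,"gripper": -1},{"dx": 0.34,"dy": 0.132,"dz": 0.12,"ax": -18.4,"ay": -23.2,"az": -75,"gripper": -1},{"dx": 0.34,"dy": 0.132,"dz": 0.12,"ax": -18.4,"ay": -23.2,"az": -75,"gripper": -1}])

```text
t: 2.55
position: [0.5516, 0.1394, 0.2012]
tcp_rot: [0.312, 2.645, -0.074]
ft_force: [0.6, 1.0, -0.4]
gripper_width: 1.0
grip_force: 0.0
```

```bash
python3 - <<'E'
from h import *
st=env.get_state();print(st["joints"].round(2));c=cam("wrist",st)
M=np.array([.5145,.1504,.125]);print(proj(c,M),proj(c,M-.07*u))
delta(M+.05*u-.067*Rshaft(0)[:,0],Rshaft(0))
i=camera("wrist");cv2.imwrite("pics/w1.png",i[:,:,::-1]);np.save("st1.npy",np.r_[st["position"],st["tcp_rot"]])
cv2.imwrite("pics/w1c.png",cv2.resize(i[50:230,200:440,::-1],None,fx=3.33333,fy=3.33333,interpolation=cv2.INTER_CUBIC))
E
```

```text
[ 0.19  0.24 -0.82  2.08  0.84  0.73  0.14]
[329.51629968 140.17937423] [328.45508059 140.33195261]
d mm [ 2.5  2.4 -0.2] a deg [-0.19  0.02 -0.61]
```

View pics/w1c.png

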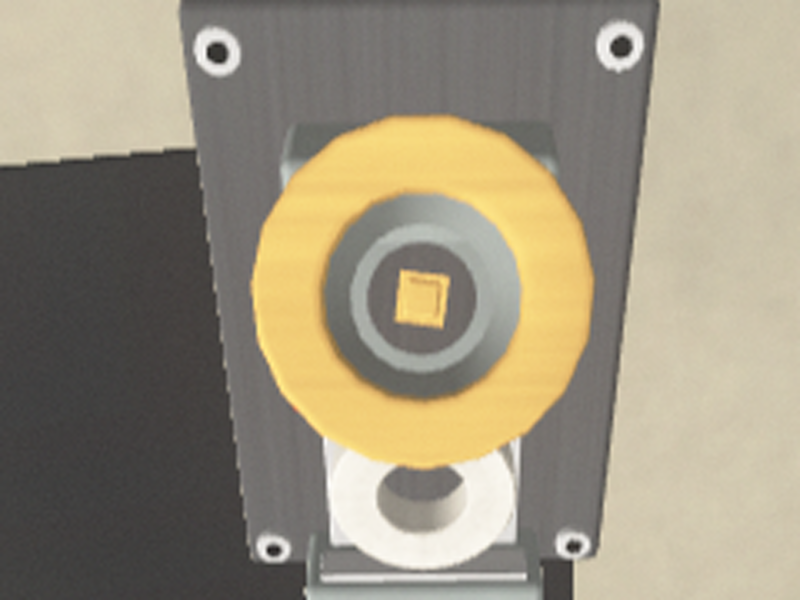

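```bash
python3 - <<'E'
from h import *
v=np.load("st1.npy");st={"position":v[:3],"tcp_rot":v[3:]};c=cam("wrist",st)
M0=np.array([.5145,.1504,.125])
a=np.array([326.6,137.]);b=np.array([326.3,139.1])
# rim at height .125 ; stem at its height
m=onz(c,a,.125);s=onz(c,b,(M0-.07*u)[2]);print(m,s,(m-s)/.07,u)
delta([.507,-.1995,.26],Rdown(np.radians(159)))
E
```

```text
[0.51224144 0.14924778 0.125     ] [0.54467721 0.14190476 0.06291036] [-0.46336806  0.1049003   0.88699492] [-0.45030366  0.10230648  0.88699492]
d mm [ -58.7 -339.9  -36.4] a deg [ 1.93 27.48  7.41]
```

>>> send_rows(motion=[{"dx": 0,"dy": 0,"dz": -0.05,"ax": 0,"ay": 0,"az": 0,"gripper": -1},{"dx": 0,"dy": 0,"dz": -0.1,"ax": 0,"ay": 0,"az": 0,"gripper": -1},{"dx": -0.0587,"dy": -0.34,"dz": -0.0364,"ax": 1.9,"ay": 27.5,"az": 7.4,"gripper": -1},{"dx": -0.0587,"dy": -0.34,"dz": -0.0364,"ax": 1.9,"ay": 27.5,"az": 7.4,"gripper": -1},{"dx": -0.0587,"dy": -0.34,"dz": -0.0364,"ax": 1.9,"ay": 27.5,"az": 7.4,"gripper": -1},{"dx": -0.0587,"dy": -0.34,"dz": -0.0364,"ax": 1.9,"ay": 27.5,"az": 7.4,"gripper": -1},{"dx": -0.0587,"dy": -0.34,"dz": -0.0364,"ax": 1.9,"ay": 27.5,"az": 7.4,"gripper": -1},{"dx": -0.0587,"dy": -0.34,"dz": -0.0364,"ax": 1.9,"ay": 27.5,"az": 7.4,"gripper": -1},{"dx": -0.0587,"dy": -0.34,"dz": -0.0364,"ax": 1.9,"ay": 27.5,"az": 7.4,"gripper": -1},{"dx": -0.0587,"dy": -0.34,"dz": -0.0364,"ax": 1.9,"ay": 27.5,"az": 7.4,"gripper": -1},{"dx": -0.0587,"dy": -0.34,"dz": -0.0364,"ax": 1.9,"ay": 27.5,"az": 7.4,"gripper": -1},{"dx": -0.0587,"dy": -0.34,"dz": -0.0364,"ax": 1.9,"ay": 27.5,"az": 7.4,"gripper": -1}])

```text
t: 3.8
position: [0.5076, -0.1979, 0.26]
tcp_rot: [-0.568, -3.089, -0.001]
ft_force: [-0.4, 0.7, -0.5]
gripper_width: 1.004
grip_force: 0.0
```

```bash
python3 - <<'E'
from h import *
st=env.get_state();print(st["joints"].round(2));c=cam("wrist",st)
print(proj(c,[.507,-.1995,.174]),proj(c,[.508,-.199,.058]))
delta([.507,-.1995,.1463],Rdown(np.radians(159)))
i=camera("wrist");np.save("st2.npy",np.r_[st["position"],st["tcp_rot"]])
cv2.imwrite("pics/w2.png",i[:,:,::-1])
E
```

```text
[ 0.79  0.31 -0.63  1.71  0.19  1.19  1.31]
[323.37662859 243.23640337] [324.3306406  213.06414169]
d mm [-1.000e-01 -1.800e+00  1.137e+02] a deg [ 0.03 -0.04  0.18]
```

View pics/w2.png

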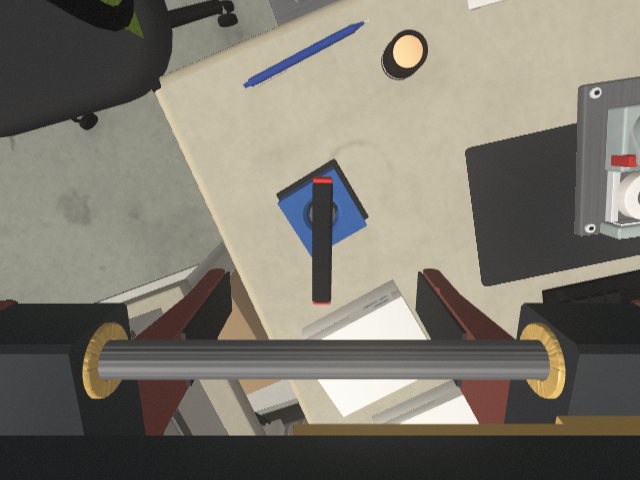

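>>> send_rows(motion=[{"dx": 0.0013,"dy": -0.0028,"dz": 0.045,"ax": 0,"ay": 0,"az": 0.3,"gripper": -1},{"dx": 0.0013,"dy": -0.0028,"dz": 0.085,"ax": 0,"ay": 0,"az": 0.3,"gripper": -1},{"dx": 0.0013,"dy": -0.0028,"dz": 0.1137,"ax": 0,"ay": 0,"az": 0.3,"gripper": -1},{"dx": 0.0013,"dy": -0.0028,"dz": 0.1137,"ax": 0,"ay": 0,"az": 0.3,"gripper": -1},{"dx": 0.0013,"dy": -0.0028,"dz": 0.1137,"ax": 0,"ay": 0,"az": 0.3,"gripper": 1},{"dx": 0.0013,"dy": -0.0028,"dz": 0.1137,"ax": 0,"ay": 0,"az": 0.3,"gripper": 1},{"dx": 0.0013,"dy": -0.0028,"dz": 0.1137,"ax": 0,"ay": 0,"az": 0.3,"gripper": 1},{"dx": 0.0013,"dy": -0.0028,"dz": 0.1137,"ax": 0,"ay": 0,"az": 0.3,"gripper": 1},{"dx": 0.0013,"dy": -0.0028,"dz": 0.1137,"ax": 0,"ay": 0,"az": 0.3,"gripper": 1},{"dx": 0.0013,"dy": -0.0028,"dz": 0.1137,"ax": 0,"ay": 0,"az": 0.3,"gripper": 1}])

```text
t: 4.85
position: [0.505, -0.2016, 0.1463]
tcp_rot: [-0.577, -3.088, 0.001]
ft_force: [0.7, 0.0, -0.4]
gripper_width: 0.496
grip_force: 0.0
```

```bash
python3 - <<'E'
from h import *
st=env.get_state();print(st["t"],st["position"],st["gripper_width"],st["grip_force"],st["ft_force"])
i=camera("wrist");cv2.imwrite("pics/w3.png",i[:,:,::-1]);np.save("stg.npy",np.r_[st["position"],st["tcp_rot"]])
E
```

```text
4.85 [ 0.50499491 -0.20157909  0.14629821] 0.4955368823460333 0.0 [ 0.65351905  0.02544161 -0.40180492]
```

>>> send_rows(motion=[{"dx": 0,"dy": 0.0017,"dz": 0,"ax": 0,"ay": 0,"az": 0,"gripper": 1},{"dx": 0,"dy": 0.0017,"dz": 0,"ax": 0,"ay": 0,"az": 0,"gripper": 1},{"dx": 0,"dy": 0.0017,"dz": 0,"ax": 0,"ay": 0,"az": 0,"gripper": 1},{"dx": 0,"dy": 0.0017,"dz": 0,"ax": 0,"ay": 0,"az": 0,"gripper": 1},{"dx": 0,"dy": 0.0017,"dz": 0,"ax": 0,"ay": 0,"az": 0,"gripper": 1},{"dx": 0,"dy": 0.0017,"dz": 0,"ax": 0,"ay": 0,"az": 0,"gripper": 1},{"dx": 0,"dy": 0.0017,"dz": 0,"ax": 0,"ay": 0,"az": 0,"gripper": 1},{"dx": 0,"dy": 0.0017,"dz": 0,"ax": 0,"ay": 0,"az": 0,"gripper": 1}])

```text
t: 5.7
position: [0.5055, -0.1999, 0.1459]
tcp_rot: [-0.577, -3.087, 0.0]
ft_force: [0.0, 0.9, -0.6]
gripper_width: 0.155
grip_force: 30.0
```

```bash
python3 - <<'E'
from h import *
st=env.get_state();print(st["t"],st["position"],st["gripper_width"],st["grip_force"],st["ft_force"],st["joints"].round(2))
i=camera("wrist");cv2.imwrite("pics/w4.png",i[160:460,160:480,::-1].repeat(2,0).repeat(2,1));np.save("stg.npy",np.r_[st["position"],st["tcp_rot"]])
M=np.array([.5128,.1491,.125])
v=Rshaft(.12)
# hover: socket 30mm above mouth -> key_grip at mouth+(.157+.03)u
p=M+(.157+.03-.0187)*u; print(p);delta(p,v)
E
```

```text
5.7 [ 0.50548121 -0.1998563   0.14590258] 0.1551357996811309 29.998614192008972 [ 0.02340874  0.85353437 -0.5811617 ] [ 0.75  0.42 -0.59  1.85  0.29  0.96  1.23]
[0.43701389 0.16631818 0.27428125]
d mm [ 196.2  316.7 -128.3] a deg [ -3.67 -27.32  -1.45]
```

View pics/w4.png

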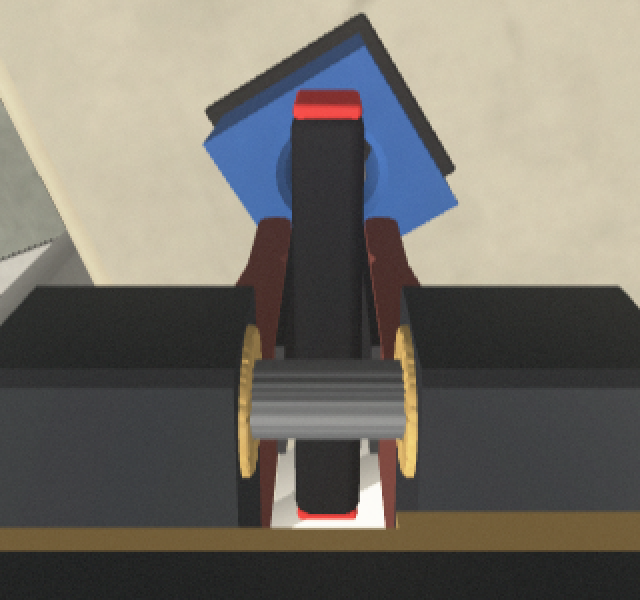

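```bash
python3 - <<'E'
from h import *
i=cv2.imread("pics/w4.png")[::2,::2]
for r in list(range(40,64))+list(range(250,266)): print(r+160,i[r,158:170].mean(0).astype(int)[::-1],end=" ")
print()
i=cv2.imread("pics/w2.png")
for r in list(range(172,186))+list(range(296,308)): print(r,i[r,319:325].mean(0).astype(int)[::-1],end=" ")
E
```

```text
200 [ 77 115 179] 201 [ 77 115 179] 202 [ 78 115 180] 203 [ 77 115 180] 204 [ 91  95 143] 205 [119  62  77] 206 [129  49  47] 207 [129  48  46] 208 [129  48  46] 209 [130  48  46] 210 [129  48  47] 211 [136  48  46] 212 [179  58  56] 213 [222  68  65] 214 [239  76  73] 215 [244  78  74] 216 [245  77  73] 217 [245  76  72] 218 [227  70  66] 219 [140  53  52] 220 [46 44 47] 221 [49 46 49] 222 [50 48 50] 223 [51 50 52] 410 [48 45 44] 411 [47 45 44] 412 [47 45 44] 413 [47 45 43] 414 [47 45 44] 415 [47 45 43] 416 [46 45 44] 417 [210  62  57] 418 [244  72  66] 419 [247 147 135] 420 [251 241 232] 421 [253 252 248] 422 [253 252 248] 423 [241 235 221] 424 [165 149 120] 425 [116  94  58] 
172 [56 64 77] 173 [55 68 91] 174 [ 56  73 103] 175 [ 61  83 122] 176 [90 71 97] 177 [115  51  52] 178 [135  51  47] 179 [202  66  61] 180 [234  75  68] 181 [239  76  70] 182 [194  63  59] 183 [93 51 49] 184 [52 51 49] 185 [54 53 52] 296 [57 56 52] 297 [57 55 53] 298 [59 57 55] 299 [57 55 53] 300 [58 57 54] 301 [58 57 54] 302 [119  60  56] 303 [219  71  65] 304 [225 132 117] 305 [203 179 158] 306 [201 191 169] 307 [200 192 168]
```

```bash
python3 - <<'E'
from h import *
from scipy.optimize import least_squares as LS
i=camera_info("wrist");Ti=np.linalg.inv(i["T_tool_cam"]);K=i["mtx"]
def row(x,z): q=K@(Ti@[x,0,z,1])[:3];return q[1]/q[2]
f=lambda p:[row(p[0]+.045,p[1]-.009)-212.0,row(p[0]-.045,p[1]-.009)-418.8]
r=LS(f,[0,-.0187]);print("grasp x,z",r.x,r.fun,row(r.x[0]+.045,r.x[1]+.009),"bottom obs 204")
# hover w2: TCP z .26 -> bar centre .165 => tool z +.095
v=np.load("st2.npy");zc=v[2]-.165
f=lambda p:[row(p[0]+.045,p[1]-.009)-178.5,row(p[0]-.045,p[1]-.009)-303.8]
r=LS(f,[0,zc]);print("hover x,z",r.x,r.fun,"exp z",zc)
print("offset of grasp from hover in tool x", Rdown(np.radians(159))[:,0]@(np.load("stg.npy")[:3]-v[:3]))
E
```

```text
grasp x,z [-0.00076499 -0.02118289] [2.27373675e-13 7.95807864e-13] 203.86496172432408 bottom obs 204
hover x,z [0.00036678 0.09136657] [-8.52651283e-14 -1.13686838e-13] exp z 0.09499241913420417
offset of grasp from hover in tool x 0.0012172396730667817
```

>>> send_rows(motion=[{"dx": 0,"dy": 0,"dz": -0.03,"ax": 0,"ay": 0,"az": 0,"gripper": 1},{"dx": 0,"dy": 0,"dz": -0.07,"ax": 0,"ay": 0,"az": 0,"gripper": 1},{"dx": 0,"dy": 0,"dz": -0.12,"ax": 0,"ay": 0,"az": 0,"gripper": 1},{"dx": 0,"dy": 0,"dz": -0.165,"ax": 0,"ay": 0,"az": 0,"gripper": 1},{"dx": 0.02,"dy": 0.04,"dz": -0.165,"ax": -0.5,"ay": -4,"az": 0,"gripper": 1},{"dx": 0.045,"dy": 0.08,"dz": -0.165,"ax": -1,"ay": -8,"az": 0,"gripper": 1},{"dx": 0.07,"dy": 0.12,"dz": -0.165,"ax": -1.5,"ay": -12,"az": -0.5,"gripper": 1},{"dx": 0.1,"dy": 0.16,"dz": -0.165,"ax": -2,"ay": -16,"az": -0.8,"gripper": 1},{"dx": 0.125,"dy": 0.2,"dz": -0.165,"ax": -2.5,"ay": -20,"az": -1,"gripper": 1},{"dx": 0.15,"dy": 0.24,"dz": -0.165,"ax": -3,"ay": -23.5,"az": -1.2,"gripper": 1},{"dx": 0.175,"dy": 0.28,"dz": -0.165,"ax": -3.5,"ay": -26,"az": -1.4,"gripper": 1},{"dx": 0.197,"dy": 0.3167,"dz": -0.165,"ax": -3.7,"ay": -27.3,"az": -1.45,"gripper": 1},{"dx": 0.197,"dy": 0.3167,"dz": -0.14,"ax": -3.67,"ay": -27.32,"az": -1.45,"gripper": 1},{"dx": 0.197,"dy": 0.3167,"dz": -0.1285,"ax": -3.67,"ay": -27.32,"az": -1.45,"gripper": 1},{"dx": 0.197,"dy": 0.3167,"dz": -0.1285,"ax": -3.67,"ay": -27.32,"az": -1.45,"gripper": 1},{"dx": 0.197,"dy": 0.3167,"dz": -0.1285,"ax": -3.67,"ay": -27.32,"az": -1.45,"gripper": 1},{"dx": 0.197,"dy": 0.3167,"dz": -0.1285,"ax": -3.67,"ay": -27.32,"az": -1.45,"gripper": 1},{"dx": 0.197,"dy": 0.3167,"dz": -0.1285,"ax": -3.67,"ay": -27.32,"az": -1.45,"gripper": 1}])

```text
t: 7.55
position: [0.4366, 0.1666, 0.2751]
tcp_rot: [0.455, 2.622, -0.033]
ft_force: [1.0, 0.9, -2.1]
gripper_width: 0.158
grip_force: 30.0
```

```bash
python3 - <<'E'
from h import *
st=env.get_state();print(st["t"],st["position"],st["grip_force"],st["ft_force"],st["joints"].round(2))
M=np.array([.5128,.1491,.125]);v=Rshaft(.12);delta(M+(.157+.03-.0187)*u+.0008*v[:,0],v)
w=camera("wrist");s=camera("side");t=camera("top")
for n,i in(("w",w),("s",s),("t",t)): cv2.imwrite(f"pics/h{n}.png",i[:,:,::-1])
S=cam("side");T=cam("top")
for c in(S,T): print([proj(c,M+a*u).round(1) for a in(0,.03,.1,.187)])
a=cv2.resize(s[140:260,255:355,::-1],None,fx=4,fy=4,interpolation=cv2.INTER_CUBIC)
b=cv2.resize(t[190:310,240:340,::-1],None,fx=4,fy=4,interpolation=cv2.INTER_CUBIC)
cv2.imwrite("pics/h.png",np.hstack([a,b]))
E
```

```text
7.55 [0.43660948 0.16664622 0.27508314] 29.998663365840912 [ 0.99255524  0.92427497 -2.0981854 ] [ 0.77 -0.2  -1.32  2.13  0.22  0.73  0.51]
d mm [ 0.7 -0.2  0.9] a deg [ 0.02  0.05 -0.03]
[array([310.7, 204.3]), array([304.1, 194.8]), array([287.7, 171. ]), array([265.3, 138.4])]
[array([282.4, 256.5]), array([279.6, 261.5]), array([272.6, 274.5]), array([262.4, 293.2])]
```

View pics/h.png

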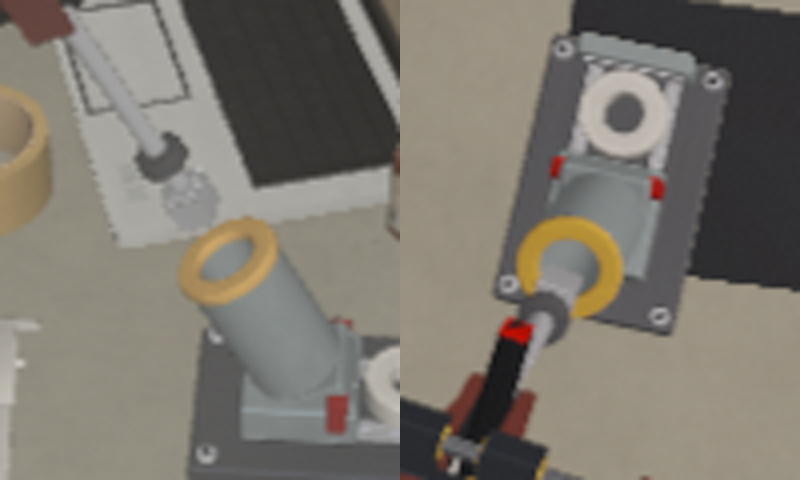

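>>> send_rows(motion=[{"dx": 0.002,"dy": 0,"dz": 0.015,"ax": 0,"ay": 0,"az": 0,"gripper": 1},{"dx": 0.002,"dy": 0,"dz": 0.028,"ax": 0,"ay": 0,"az": 0,"gripper": 1},{"dx": 0.002,"dy": 0,"dz": 0.036,"ax": 0,"ay": 0,"az": 0,"gripper": 1},{"dx": 0.002,"dy": 0,"dz": 0.044,"ax": 0,"ay": 0,"az": 0,"gripper": 1},{"dx": 0.002,"dy": 0,"dz": 0.054,"ax": 0,"ay": 0,"az": 0,"gripper": 1},{"dx": 0.002,"dy": 0,"dz": 0.064,"ax": 0,"ay": 0,"az": 0,"gripper": 1},{"dx": 0.002,"dy": 0,"dz": 0.064,"ax": 0,"ay": 0,"az": 0,"gripper": 1},{"dx": 0.002,"dy": 0,"dz": 0.064,"ax": 0,"ay": 0,"az": 0,"gripper": 1}])

```text
t: 8.5
position: [0.4632, 0.1612, 0.2168]
tcp_rot: [0.454, 2.624, -0.033]
ft_force: [0.4, 0.8, -0.7]
gripper_width: 0.161
grip_force: 30.0
```

```bash
cat > chk.py <<'E'
from h import *
import sys
st=env.get_state();print(st["t"],st["grip_force"],st["gripper_width"],st["joints"].round(2))
M=np.array([.5128,.1491,.125]);Rt=R.from_rotvec(st["tcp_rot"]).as_matrix()
v=Rshaft(.12)
g=st["position"]-Rt[:,2]*.0187; sk=st["position"]+Rt[:,2]*(.157-.0187)
print("socket rel mouth in shaft-tool axes mm",((sk-M)@v*1e3).round(1),"rot",np.degrees(R.from_matrix(v.T@Rt).as_rotvec()).round(1))
print("F tool",(Rt.T@st["ft_force"]).round(1),"T tool",(Rt.T@st["ft_torque"]).round(2))
E
python3 chk.py
```

```text
8.5 29.99844789505005 0.1607942679139642 [ 0.57  0.19 -1.35  2.18  0.84  0.82 -0.09]
socket rel mouth in shaft-tool axes mm [ 3.1  0.6 33.3] rot [-0.   0.1 -0. ]
F tool [0.2 0.9 0.7] T tool [ 0.04  0.56 -0.01]
```

>>> send_rows(motion=[{"dx": 0,"dy": 0,"dz": 0.01,"ax": 0,"ay": 0,"az": 0,"gripper": 1},{"dx": 0,"dy": 0,"dz": 0.02,"ax": 0,"ay": 0,"az": 0,"gripper": 1},{"dx": 0,"dy": 0,"dz": 0.03,"ax": 0,"ay": 0,"az": 0,"gripper": 1},{"dx": 0,"dy": 0,"dz": 0.03,"ax": 0,"ay": 0,"az": 0,"gripper": 1},{"dx": 0,"dy": 0,"dz": 0.03,"ax": 0,"ay": 0,"az": 0,"gripper": 1}])

```text
t: 9.0
position: [0.4769, 0.1579, 0.1908]
tcp_rot: [0.454, 2.622, -0.033]
ft_force: [-0.3, -0.2, -0.5]
gripper_width: 0.156
grip_force: 30.0
```

```bash
python3 chk.py
```

```text
9.0 29.998493492603302 0.15569215567830888 [ 0.46  0.27 -1.26  2.2   0.96  0.82 -0.2 ]
socket rel mouth in shaft-tool axes mm [ 2.4  0.4 62.8] rot [-0. -0. -0.]
F tool [ 0.5 -0.3  0.3] T tool [-0.07  0.59  0.04]
```

>>> send_rows(motion=[{"dx": 0,"dy": 0,"dz": 0.005,"ax": 0,"ay": 0,"az": 0,"gripper": 1},{"dx": 0,"dy": 0,"dz": 0.01,"ax": 0,"ay": 0,"az": 0,"gripper": 1},{"dx": 0,"dy": 0,"dz": 0.013,"ax": 0,"ay": 0,"az": 0,"gripper": 1},{"dx": 0,"dy": 0,"dz": 0.016,"ax": 0,"ay": 0,"az": 0,"gripper": 1},{"dx": 0,"dy": 0,"dz": 0.016,"ax": 0,"ay": 0,"az": 0,"gripper": 1},{"dx": 0,"dy": 0,"dz": 0.016,"ax": 0,"ay": 0,"az": 0,"gripper": 1}])

```text
t: 9.6
position: [0.4843, 0.1565, 0.1761]
tcp_rot: [0.454, 2.623, -0.032]
ft_force: [1.8, 1.8, -1.8]
gripper_width: 0.161
grip_force: 30.0
```

```bash
python3 chk.py
```

```text
9.6 29.99971032142639 0.16084375237094528 [ 0.42  0.31 -1.22  2.2   1.03  0.82 -0.25]
socket rel mouth in shaft-tool axes mm [ 2.5  0.7 79.4] rot [-0.1 -0.  -0. ]
F tool [-0.1  2.2  2.2] T tool [-0.54  0.36  0.04]
```

>>> send_rows(motion=[{"dx": 0,"dy": 0,"dz": 0.003,"ax": 0,"ay": 0,"az": 0,"gripper": 1},{"dx": 0,"dy": 0,"dz": 0.006,"ax": 0,"ay": 0,"az": 0,"gripper": 1},{"dx": 0,"dy": 0,"dz": 0.0075,"ax": 0,"ay": 0,"az": 0,"gripper": 1},{"dx": 0,"dy": 0,"dz": 0.0075,"ax": 0,"ay": 0,"az": 0,"gripper": 1},{"dx": 0,"dy": 0,"dz": 0.0075,"ax": 0,"ay": 0,"az": 0,"gripper": 1},{"dx": 0,"dy": 0,"dz": 0.0075,"ax": 0,"ay": 0,"az": 0,"gripper": 1}])

```text
t: 10.2
position: [0.4874, 0.1552, 0.1693]
tcp_rot: [0.455, 2.623, -0.034]
ft_force: [1.0, 2.0, -3.0]
gripper_width: 0.159
grip_force: 30.0
```

```bash
python3 chk.py; python3 - <<'E'
from h import *
w=camera("wrist");s=camera("side");t=camera("top")
cv2.imwrite("pics/iw.png",w[:,:,::-1])
a=cv2.resize(s[160:260,270:370,::-1],None,fx=4,fy=4,interpolation=cv2.INTER_CUBIC)
b=cv2.resize(t[190:290,240:340,::-1],None,fx=4,fy=4,interpolation=cv2.INTER_CUBIC)
cv2.imwrite("pics/i.png",np.hstack([a,b]))
E
```

```text
10.2 29.999647736549377 0.15914279579516358 [ 0.4   0.32 -1.2   2.21  1.05  0.82 -0.27]
socket rel mouth in shaft-tool axes mm [ 2.8  0.  87. ] rot [-0.  0. -0.]
F tool [1.2 2.1 2.9] T tool [-0.81  0.57  0.02]
```

View pics/i.png

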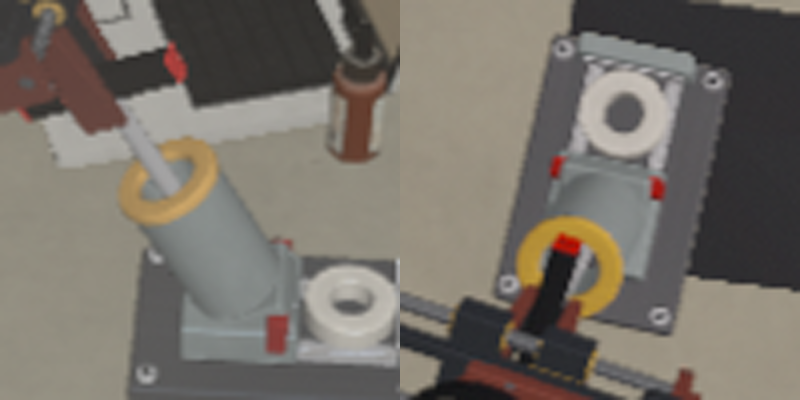

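>>> send_rows(motion=[{"dx": 0,"dy": 0,"dz": 0.001,"ax": 0,"ay": 0,"az": 0,"gripper": 1},{"dx": 0,"dy": 0,"dz": 0.002,"ax": 0,"ay": 0,"az": 0,"gripper": 1},{"dx": 0,"dy": 0,"dz": 0.002,"ax": 0,"ay": 0,"az": 0,"gripper": 1},{"dx": 0,"dy": 0,"dz": 0.002,"ax": 0,"ay": 0,"az": 5,"gripper": 1},{"dx": 0,"dy": 0,"dz": 0.002,"ax": 0,"ay": 0,"az": 10,"gripper": 1},{"dx": 0,"dy": 0,"dz": 0.002,"ax": 0,"ay": 0,"az": 15,"gripper": 1},{"dx": 0,"dy": 0,"dz": 0.002,"ax": 0,"ay": 0,"az": 20,"gripper": 1},{"dx": 0,"dy": 0,"dz": 0.002,"ax": 0,"ay": 0,"az": 25,"gripper": 1},{"dx": 0,"dy": 0,"dz": 0.002,"ax": 0,"ay": 0,"az": 30,"gripper": 1},{"dx": 0,"dy": 0,"dz": 0.002,"ax": 0,"ay": 0,"az": 30,"gripper": 1}])

```text
t: 11.35
position: [0.4889, 0.1556, 0.168]
tcp_rot: [1.121, 2.421, 0.138]
ft_force: [2.8, 3.0, -2.6]
gripper_width: 0.16
grip_force: 30.0
```

```bash
python3 chk.py
```

```text
11.35 30.003835558891296 0.1599181968792264 [ 0.34  0.29 -1.12  2.21  1.03  0.78 -0.78]
socket rel mouth in shaft-tool axes mm [ 2.1  1.  88.7] rot [-0.1 -0.  30. ]
F tool [1.6 3.2 3.3] T tool [-1.03  0.82 -0.1 ]
```

>>> send_rows(motion=[{"dx": 0,"dy": 0,"dz": 0.001,"ax": 0,"ay": 0,"az": 5,"gripper": 1},{"dx": 0,"dy": 0,"dz": 0.0015,"ax": 0,"ay": 0,"az": 10,"gripper": 1},{"dx": 0,"dy": 0,"dz": 0.0015,"ax": 0,"ay": 0,"az": 15,"gripper": 1},{"dx": 0,"dy": 0,"dz": 0.0015,"ax": 0,"ay": 0,"az": 20,"gripper": 1},{"dx": 0,"dy": 0,"dz": 0.0015,"ax": 0,"ay": 0,"az": 25,"gripper": 1},{"dx": 0,"dy": 0,"dz": 0.0015,"ax": 0,"ay": 0,"az": 30,"gripper": 1},{"dx": 0,"dy": 0,"dz": 0.0015,"ax": 0,"ay": 0,"az": 35,"gripper": 1},{"dx": 0,"dy": 0,"dz": 0.0015,"ax": 0,"ay": 0,"az": 40,"gripper": 1},{"dx": 0,"dy": 0,"dz": 0.0015,"ax": 0,"ay": 0,"az": 45,"gripper": 1},{"dx": 0,"dy": 0,"dz": 0.0015,"ax": 0,"ay": 0,"az": 50,"gripper": 1},{"dx": 0,"dy": 0,"dz": 0.0015,"ax": 0,"ay": 0,"az": 55,"gripper": 1},{"dx": 0,"dy": 0,"dz": 0.0015,"ax": 0,"ay": 0,"az": 55,"gripper": 1}])

```text
t: 12.55
position: [0.49, 0.1556, 0.1676]
tcp_rot: [2.167, 1.673, 0.43]
ft_force: [-1.7, 1.6, 7.8]
gripper_width: 0.159
grip_force: 30.0
```

```bash
python3 chk.py
```

```text
12.55 30.00200718641281 0.15944159055537513 [ 0.23  0.25 -0.99  2.21  0.98  0.73 -1.7 ]
socket rel mouth in shaft-tool axes mm [ 1.1  1.3 89.6] rot [-0.2 -0.1 85. ]
F tool [ 1.3  1.8 -7.9] T tool [-0.21  0.63 -0.05]
```

>>> send_rows(motion=[{"dx": 0,"dy": 0,"dz": 0,"ax": 0,"ay": 0,"az": 3,"gripper": 1},{"dx": 0,"dy": 0,"dz": 0,"ax": 0,"ay": 0,"az": 6,"gripper": 1},{"dx": 0,"dy": 0,"dz": 0,"ax": 0,"ay": 0,"az": 9,"gripper": 1},{"dx": 0,"dy": 0,"dz": 0,"ax": 0,"ay": 0,"az": 11,"gripper": 1},{"dx": 0,"dy": 0,"dz": 0,"ax": 0,"ay": 0,"az": 11,"gripper": 1},{"dx": 0,"dy": 0,"dz": 0,"ax": 0,"ay": 0,"az": 11,"gripper": 1}])

```text
t: 13.15
position: [0.49, 0.1555, 0.1676]
tcp_rot: [2.334, 1.474, 0.481]
ft_force: [-2.9, 2.4, 8.5]
gripper_width: 0.157
grip_force: 30.0
```

```bash
python3 chk.py
```

```text
13.15 30.0023290514946 0.15664342635013648 [ 0.21  0.24 -0.96  2.21  0.97  0.72 -1.88]
socket rel mouth in shaft-tool axes mm [ 1.1  1.2 89.6] rot [-0.2 -0.1 95.8]
F tool [ 1.9  0.6 -9.1] T tool [-0.14  0.62 -0.08]
```

>>> send_rows(motion=[{"dx": 0,"dy": 0,"dz": 0,"ax": 0,"ay": 0,"az": 3,"gripper": 1},{"dx": 0,"dy": 0,"dz": 0,"ax": 0,"ay": 0,"az": 6,"gripper": 1},{"dx": 0,"dy": 0,"dz": 0,"ax": 0,"ay": 0,"az": 8,"gripper": 1},{"dx": 0,"dy": 0,"dz": 0,"ax": 0,"ay": 0,"az": 8,"gripper": 1},{"dx": 0,"dy": 0,"dz": 0,"ax": 0,"ay": 0,"az": 8,"gripper": 1}])

```text
t: 13.65
position: [0.4899, 0.1554, 0.1675]
tcp_rot: [2.448, 1.316, 0.516]
ft_force: [-1.5, 1.9, 7.1]
gripper_width: 0.161
grip_force: 30.0
```

```bash
python3 chk.py
```

```text
13.65 30.008728802204132 0.16083573184102015 [ 0.2   0.24 -0.94  2.21  0.96  0.72 -2.02]
socket rel mouth in shaft-tool axes mm [ 1.1  1.  89.6] rot [-2.000e-01 -1.000e-01  1.038e+02]
F tool [ 2.   1.  -7.2] T tool [-0.03  0.53 -0.17]
```

>>> send_rows(motion=[{"dx": 0,"dy": 0,"dz": 0,"ax": 0,"ay": 0,"az": 3,"gripper": 1},{"dx": 0,"dy": 0,"dz": 0,"ax": 0,"ay": 0,"az": 6,"gripper": 1},{"dx": 0,"dy": 0,"dz": 0,"ax": 0,"ay": 0,"az": 6,"gripper": 1},{"dx": 0,"dy": 0,"dz": 0,"ax": 0,"ay": 0,"az": 6,"gripper": 1}])

```text
t: 14.05
position: [0.4899, 0.1552, 0.1674]
tcp_rot: [2.527, 1.193, 0.542]
ft_force: [-0.7, 2.2, 6.8]
gripper_width: 0.154
grip_force: 30.0
```

```bash
python3 chk.py; python3 - <<'E'
from h import *
s=camera("side");t=camera("top");o=[cv2.imread(f"pics/{n}0.png")[:,:,::-1] for n in("side","top")]
f=lambda i,y,x:cv2.resize(i[y:y+60,x:x+90,::-1],None,fx=4,fy=4,interpolation=cv2.INTER_CUBIC)
cv2.imwrite("pics/j.png",np.vstack([np.hstack([f(o[0],215,300),f(s,215,300)]),np.hstack([f(o[1],200,260),f(t,200,260)])]))
E
```

```text
14.05 30.010996162891388 0.1537186623390569 [ 0.19  0.23 -0.93  2.22  0.96  0.71 -2.12]
socket rel mouth in shaft-tool axes mm [ 1.2  0.8 89.7] rot [-2.000e-01 -1.000e-01  1.098e+02]
F tool [ 2.8  1.  -6.6] T tool [ 0.03  0.52 -0.17]
```

View pics/j.png

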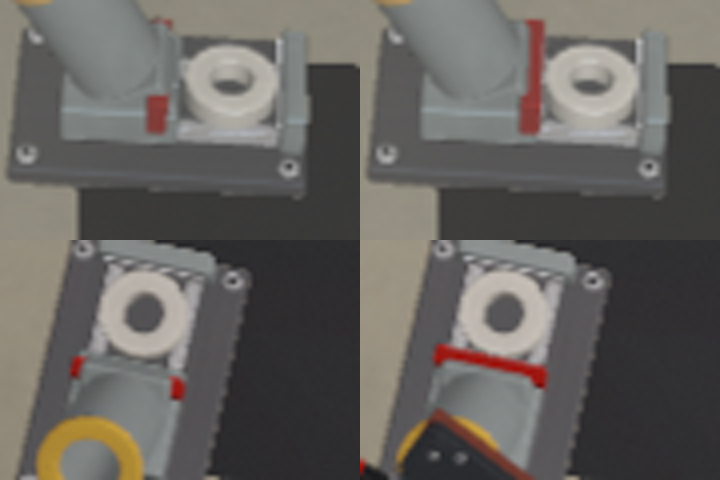

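>>> send_rows(motion=[{"dx": 0,"dy": 0,"dz": 0,"ax": 0,"ay": 0,"az": 3,"gripper": 1},{"dx": 0,"dy": 0,"dz": 0,"ax": 0,"ay": 0,"az": 6,"gripper": 1},{"dx": 0,"dy": 0,"dz": 0,"ax": 0,"ay": 0,"az": 9,"gripper": 1},{"dx": 0,"dy": 0,"dz": 0,"ax": 0,"ay": 0,"az": 9,"gripper": 1},{"dx": 0,"dy": 0,"dz": 0,"ax": 0,"ay": 0,"az": 9,"gripper": 1}])

```text
t: 14.65
position: [0.4898, 0.1551, 0.1674]
tcp_rot: [2.635, 0.999, 0.578]
ft_force: [-2.1, 2.3, 5.6]
gripper_width: 0.157
grip_force: 30.0
```

```bash
python3 chk.py; python3 - <<'E'
from h import *
s=camera("side").astype(int)
# red mask centroid of the near red lug (side): old vs now; jaw x positions
for i in (cv2.imread("pics/side0.png")[:,:,::-1].astype(int),s):
    c=i[236:250,325:350]; m=np.clip(c[...,0]-c[...,1:].max(-1)-25,0,None); x=np.arange(325,350)
    print((m.sum(0)*x).sum()/m.sum(), m.sum())
S=cam("side")
a=np.array([.5128,.1491,.03]);print(proj(S,a+.008*xf)-proj(S,a))
E
```

```text
14.65 29.9975323677063 0.15676651672901779 [ 0.17  0.23 -0.91  2.22  0.95  0.71 -2.27]
socket rel mouth in shaft-tool axes mm [ 1.2  0.7 89.8] rot [-2.000e-01 -1.000e-01  1.188e+02]
F tool [ 1.7 -0.8 -6.2] T tool [ 0.09  0.5  -0.14]
338.8587896253602 1735
342.34936812066854 2453
[3.54040915 0.19758756]
```

```bash
python3 - <<'E'
from h import *
i=camera("wrist").astype(int)
h=cv2.imread("pics/hw.png")[:,:,::-1].astype(int);w=cv2.imread("pics/iw.png")[:,:,::-1].astype(int)
for k in (h,w,i):
    m=(k[...,0]>110)&(k[...,1]<85)&(k[...,2]<85)
    n,l,st,ce=cv2.connectedComponentsWithStats(m.astype(np.uint8))
    print([(st[j,:].tolist(),ce[j].round(1).tolist()) for j in range(1,n) if st[j,4]>25])
print(env.get_state()["joint_efforts"].round(2))
E
```

```text
[([437, 203, 26, 36, 149], [445.8, 223.0]), ([307, 204, 34, 16, 496], [323.5, 212.0]), ([624, 303, 16, 33, 405], [632.8, 318.3]), ([621, 330, 14, 9, 63], [625.7, 335.6]), ([349, 380, 9, 44, 288], [353.8, 399.0]), ([621, 380, 19, 55, 545], [633.6, 406.7]), ([309, 414, 30, 5, 75], [323.3, 417.0])]
[([306, 204, 35, 16, 514], [323.2, 211.9]), ([471, 224, 42, 50, 363], [485.0, 252.5]), ([624, 303, 16, 33, 404], [632.8, 318.3]), ([621, 330, 13, 9, 62], [625.5, 335.6]), ([349, 380, 9, 44, 284], [353.7, 398.6]), ([599, 380, 41, 55, 1931], [621.8, 408.7]), ([309, 414, 30, 6, 73], [324.5, 417.7])]
[([252, 11, 34, 47, 382], [270.2, 35.0]), ([319, 168, 58, 67, 579], [350.5, 198.1]), ([305, 205, 35, 16, 531], [322.4, 212.6]), ([0, 302, 24, 38, 696], [9.9, 319.5]), ([13, 331, 14, 9, 80], [21.0, 336.2]), ([0, 380, 49, 55, 2371], [21.2, 408.4]), ([289, 380, 10, 43, 287], [293.2, 398.4]), ([310, 413, 29, 5, 74], [323.6, 415.9])]
[  1.23 -28.69  -2.6  -21.     0.75   0.7   -0.22]
```

>>> send_rows(motion=[{"dx": 0,"dy": 0,"dz": 0,"ax": 0,"ay": 0,"az": -6,"gripper": 1},{"dx": 0,"dy": 0,"dz": 0,"ax": 0,"ay": 0,"az": -12,"gripper": 1},{"dx": 0,"dy": 0,"dz": 0,"ax": 0,"ay": 0,"az": -18,"gripper": 1},{"dx": 0,"dy": 0,"dz": 0,"ax": 0,"ay": 0,"az": -24,"gripper": 1},{"dx": 0,"dy": 0,"dz": 0,"ax": 0,"ay": 0,"az": -24,"gripper": 1},{"dx": 0,"dy": 0,"dz": 0,"ax": 0,"ay": 0,"az": -24,"gripper": 1}])

```text
t: 15.35
position: [0.4899, 0.1547, 0.1674]
tcp_rot: [2.32, 1.492, 0.475]
ft_force: [-1.5, 0.7, 7.2]
gripper_width: 0.159
grip_force: 30.0
```

```bash
cat > jaw.py <<'E'
from h import *
s=camera("side").astype(int);c=s[236:250,325:350]; m=np.clip(c[...,0]-c[...,1:].max(-1)-25,0,None); x=np.arange(325,350)
print("jaw",(m.sum(0)*x).sum()/m.sum(), m.sum(), "start 338.86")
i=camera("wrist").astype(int)
m=(i[...,0]>110)&(i[...,1]<85)&(i[...,2]<85)
n,l,st,ce=cv2.connectedComponentsWithStats(m.astype(np.uint8))
print([(st[j,:].tolist(),ce[j].round(1).tolist()) for j in range(1,n) if st[j,4]>25 and 300<ce[j][0]<345])
E
python3 chk.py; python3 jaw.py
```

```text
15.35 30.00016987323761 0.1591009072063421 [ 0.21  0.24 -0.96  2.21  0.97  0.72 -1.87]
socket rel mouth in shaft-tool axes mm [ 1.   0.2 89.8] rot [-0.1 -0.1 94.8]
F tool [ 0.7  1.8 -7.2] T tool [-0.28  0.19  0.03]
jaw 341.39859216893973 2273 start 338.86
[([306, 204, 35, 17, 541], [322.9, 212.6]), ([309, 413, 29, 5, 73], [322.9, 416.0])]
```

```bash
python3 - <<'E'
from h import *
s=camera("side");cv2.imwrite("pics/s_b.png",s[:,:,::-1]);t=camera("top");cv2.imwrite("pics/t_b.png",t[:,:,::-1])
for i in (cv2.imread("pics/side0.png")[:,:,::-1].astype(int),s.astype(int)):
    c=i[240:246,332:352];print((c[...,0]-c[...,2]).mean(0).astype(int))
j=cv2.imread("pics/j.png")[:,:,::-1].astype(int)  # at rot 110: tile side, right half, offset (215,300), x4
c=j[(240-215)*4:(246-215)*4,360+(332-300)*4:360+(352-300)*4];d=(c[...,0]-c[...,2]).mean(0);print(d.reshape(-1,4).mean(1).astype(int))
c=j[240+(216-200)*4:]
# top: red rows profile along jaw right lug col ~ (303..306)
for i in (cv2.imread("pics/top0.png")[:,:,::-1].astype(int),t.astype(int)):
    c=i[224:246,300:305];print((c[...,0]-c[...,2]).mean(1).astype(int))
c=j[240+(224-200)*4:240+(246-200)*4,360+(300-260)*4:360+(305-260)*4];print((c[...,0]-c[...,2]).mean(1).reshape(-1,4).mean(1).astype(int))
E
```

```text
[-5 -5 -5 -5 18 63 74 75 76 50  6 -4 -1  0  1  3  5  7  8  9]
[-5 -5 -5 -5 -5 -5  5 51 77 78 78 77 24  0  1  3  5  7  8 10]
[-5 -5 -5 -5 -5 -5 -4 10 53 77 79 79 72 24  2  3  5  7  9 10]
[14 13 11  9  5  1  0  1 -1 -2 38 47 53 55 57 29  0 -3 -3 -3 -3 -2]
[ 14  13  11   9   5   1   1  41 106 123  71  51  44  19  -1  -3  -3  -3
  -3  -2  -3  -3]
[ 14  13  11   8   5   2  29  96 137 120  73  46  17  -1  -3  -3  -3  -3
  -3  -2  -2  -2]
```

```bash
cat > jaw.py <<'E'
from h import *
def edge(i):
    d=(i[240:246,330:352,0].astype(float)-i[240:246,330:352,2]).mean(0); k=int(np.argmax(d>36)); L=330+k-(d[k]-36)/(d[k]-d[k-1])
    e=np.where(d>36)[0][-1]; Rr=330+e+(d[e]-36)/(d[e]-d[e+1]); return L,Rr
a=edge(cv2.imread("pics/side0.png")[:,:,::-1]);b=edge(camera("side"))
print("jaw move mm from start (L,R edge)",[(y-x)/.45 for x,y in zip(a,b)])
st=env.get_state();Rt=R.from_rotvec(st["tcp_rot"]).as_matrix()
print("F",(Rt.T@st["ft_force"]).round(1),"T",(Rt.T@st["ft_torque"]).round(3),"rot",np.degrees(R.from_matrix(Rshaft(.12).T@Rt).as_rotvec()).round(1))
E
python3 jaw.py;sleep 0; python3 jaw.py
```

```text
jaw move mm from start (L,R edge) [np.float64(5.03587666950845), np.float64(5.420560747663532)]
F [ 1.1  3.1 -7.8] T [-0.233  0.25  -0.001] rot [-0.1 -0.1 94.8]
jaw move mm from start (L,R edge) [np.float64(5.041437438284725), np.float64(5.418981481481574)]
F [ 1.5  1.8 -7.2] T [-0.318  0.253 -0.009] rot [-0.1 -0.1 94.8]
```

>>> send_rows(motion=[{"dx": 0,"dy": 0,"dz": 0,"ax": 0,"ay": 0,"az": 5,"gripper": 1},{"dx": 0,"dy": 0,"dz": 0,"ax": 0,"ay": 0,"az": 5,"gripper": 1},{"dx": 0,"dy": 0,"dz": 0,"ax": 0,"ay": 0,"az": 5,"gripper": 1}])

```text
t: 15.95
position: [0.4899, 0.1548, 0.1674]
tcp_rot: [2.392, 1.394, 0.497]
ft_force: [-1.7, 0.7, 7.3]
gripper_width: 0.155
grip_force: 30.0
```

```bash
python3 jaw.py
```

```text
jaw move mm from start (L,R edge) [np.float64(5.554102405125402), np.float64(5.555555555555555)]
F [ 1.2  1.4 -6.7] T [-0.213  0.252 -0.034] rot [-0.1 -0.1 99.8]
```

>>> send_rows(motion=[{"dx": 0,"dy": 0,"dz": 0,"ax": 0,"ay": 0,"az": 5,"gripper": 1},{"dx": 0,"dy": 0,"dz": 0,"ax": 0,"ay": 0,"az": 10,"gripper": 1},{"dx": 0,"dy": 0,"dz": 0,"ax": 0,"ay": 0,"az": 10,"gripper": 1}])

```text
t: 16.3
position: [0.4898, 0.1548, 0.1673]
tcp_rot: [2.529, 1.188, 0.542]
ft_force: [-1.9, 0.5, 6.5]
gripper_width: 0.159
grip_force: 30.0
```

```bash
python3 jaw.py
```

```text
jaw move mm from start (L,R edge) [np.float64(6.604145166838736), np.float64(7.168041403849277)]
F [ 2.2  1.  -6.2] T [-0.103  0.38  -0.056] rot [-1.000e-01 -1.000e-01  1.099e+02]
```

>>> send_rows(motion=[{"dx": 0,"dy": 0,"dz": 0,"ax": 0,"ay": 0,"az": 5,"gripper": 1},{"dx": 0,"dy": 0,"dz": 0,"ax": 0,"ay": 0,"az": 10,"gripper": 1},{"dx": 0,"dy": 0,"dz": 0,"ax": 0,"ay": 0,"az": 10,"gripper": 1},{"dx": 0,"dy": 0,"dz": 0,"ax": 0,"ay": 0,"az": 10,"gripper": 1}])

```text
t: 16.75
position: [0.4899, 0.1549, 0.1674]
tcp_rot: [2.647, 0.976, 0.581]
ft_force: [-2.0, 1.6, 5.9]
gripper_width: 0.158
grip_force: 30.0
```

```bash
python3 jaw.py
```

```text
jaw move mm from start (L,R edge) [np.float64(6.990357175734137), np.float64(7.441700960219527)]
F [ 1.9  0.7 -5.9] T [-0.039  0.375  0.101] rot [-1.000e-01 -1.000e-01  1.198e+02]
```

>>> send_rows(motion=[{"dx": 0,"dy": 0,"dz": 0,"ax": 0,"ay": 0,"az": 4,"gripper": 1},{"dx": 0,"dy": 0,"dz": 0,"ax": 0,"ay": 0,"az": 8,"gripper": 1},{"dx": 0,"dy": 0,"dz": 0,"ax": 0,"ay": 0,"az": 8,"gripper": 1},{"dx": 0,"dy": 0,"dz": 0,"ax": 0,"ay": 0,"az": 8,"gripper": 1}])

```text
t: 17.2
position: [0.4898, 0.1549, 0.1673]
tcp_rot: [2.731, 0.795, 0.611]
ft_force: [-1.1, 1.9, 6.6]
gripper_width: 0.158
grip_force: 30.0
```

```bash
python3 jaw.py
```

```text
jaw move mm from start (L,R edge) [np.float64(7.087800347956974), np.float64(7.518066847335123)]
F [ 1.7 -0.2 -6.7] T [0.116 0.389 0.116] rot [-1.000e-01 -1.000e-01  1.278e+02]
```

```bash
python3 - <<'E'
from h import *
i=cv2.imread("pics/i.png")[:,:,::-1].astype(float)[:,:400]
c=cv2.resize(i,(100,100),interpolation=cv2.INTER_AREA)
d=(c[80:86,60:82,0]-c[80:86,60:82,2]).mean(0);print(d.astype(int))
o=cv2.imread("pics/side0.png")[:,:,::-1].astype(float);d=(o[240:246,330:352,0]-o[240:246,330:352,2]).mean(0);print(d.astype(int))
E
```

```text
[-5 -5 -5 -5 -6 -4 20 64 77 78 78 51  8 -5 -2  0  1  3  5  7  8  9]
[-5 -5 -5 -5 -5 -5 18 63 74 75 76 50  6 -4 -1  0  1  3  5  7  8  9]
```

>>> send_rows(motion=[{"dx": 0,"dy": 0,"dz": 0,"ax": 0,"ay": 0,"az": -8,"gripper": 1},{"dx": 0,"dy": 0,"dz": 0,"ax": 0,"ay": 0,"az": -16,"gripper": 1},{"dx": 0,"dy": 0,"dz": 0,"ax": 0,"ay": 0,"az": -24,"gripper": 1},{"dx": 0,"dy": 0,"dz": 0,"ax": 0,"ay": 0,"az": -32,"gripper": 1},{"dx": 0,"dy": 0,"dz": 0,"ax": 0,"ay": 0,"az": -36,"gripper": 1},{"dx": 0,"dy": 0,"dz": 0,"ax": 0,"ay": 0,"az": -36,"gripper": 1}])

```text
t: 17.85
position: [0.49, 0.1545, 0.1674]
tcp_rot: [2.272, 1.55, 0.46]
ft_force: [-2.0, 0.5, 7.7]
gripper_width: 0.157
grip_force: 30.0
```

```bash
python3 jaw.py
```

```text
jaw move mm from start (L,R edge) [np.float64(3.8105461822971796), np.float64(3.6530066187861445)]
F [ 1.1  2.6 -7.2] T [-0.408  0.119 -0.009] rot [-0.1 -0.2 91.8]
```

>>> send_rows(motion=[{"dx": 0,"dy": 0,"dz": 0,"ax": 0,"ay": 0,"az": -5,"gripper": 1},{"dx": 0,"dy": 0,"dz": 0,"ax": 0,"ay": 0,"az": -8,"gripper": 1},{"dx": 0,"dy": 0,"dz": 0,"ax": 0,"ay": 0,"az": -8,"gripper": 1}])

```text
t: 18.2
position: [0.4901, 0.1545, 0.1675]
tcp_rot: [2.146, 1.694, 0.422]
ft_force: [-1.4, -0.3, 7.8]
gripper_width: 0.158
grip_force: 30.0
```

```bash
python3 jaw.py
```

```text
jaw move mm from start (L,R edge) [np.float64(2.925717374930122), np.float64(3.0288570779368404)]
F [ 0.5  2.8 -7.6] T [-0.506  0.074  0.056] rot [-0.1 -0.2 83.8]
```

>>> send_rows(motion=[{"dx": 0,"dy": 0,"dz": -0.001,"ax": 0,"ay": 0,"az": 0,"gripper": 1},{"dx": 0,"dy": 0,"dz": -0.002,"ax": 0,"ay": 0,"az": 0,"gripper": 1},{"dx": 0,"dy": 0,"dz": -0.002,"ax": 0,"ay": 0,"az": 0,"gripper": 1}])

```text
t: 18.55
position: [0.4885, 0.1531, 0.1673]
tcp_rot: [2.152, 1.692, 0.418]
ft_force: [10.0, 0.2, -11.9]
gripper_width: 0.157
grip_force: 30.0
```

```bash
python3 jaw.py
```

```text
jaw move mm from start (L,R edge) [np.float64(2.929089863161304), np.float64(3.0261969286359798)]
F [ 1.8  3.4 15.5] T [-0.681  0.636 -0.025] rot [ 0.1 -0.1 83.9]
```

>>> send_rows(motion=[{"dx": 0,"dy": 0,"dz": 0,"ax": 0,"ay": 0,"az": 6,"gripper": 1},{"dx": 0,"dy": 0,"dz": 0,"ax": 0,"ay": 0,"az": 12,"gripper": 1},{"dx": 0,"dy": 0,"dz": 0,"ax": 0,"ay": 0,"az": 16,"gripper": 1},{"dx": 0,"dy": 0,"dz": 0,"ax": 0,"ay": 0,"az": 16,"gripper": 1}])

```text
t: 19.0
position: [0.4883, 0.1532, 0.1672]
tcp_rot: [2.397, 1.39, 0.493]
ft_force: [8.0, -0.2, -12.1]
gripper_width: 0.16
grip_force: 30.0
```

```bash
python3 jaw.py; python3 chk.py|tail -2
```

```text
jaw move mm from start (L,R edge) [np.float64(4.386912107500318), np.float64(4.824393358876098)]
F [ 3.1  1.5 13.4] T [-0.303  0.657 -0.019] rot [  0.1  -0.1 100. ]
socket rel mouth in shaft-tool axes mm [ 2.4 -2.1 89.4] rot [  0.1  -0.1 100. ]
F tool [ 3.1  1.5 13.4] T tool [-0.3   0.66 -0.02]
```

>>> send_rows(motion=[{"dx": 0,"dy": 0,"dz": 0.001,"ax": 0,"ay": 0,"az": 7,"gripper": 1},{"dx": 0,"dy": 0,"dz": 0.001,"ax": 0,"ay": 0,"az": 14,"gripper": 1},{"dx": 0,"dy": 0,"dz": 0.001,"ax": 0,"ay": 0,"az": 21,"gripper": 1},{"dx": 0,"dy": 0,"dz": 0.001,"ax": 0,"ay": 0,"az": 28,"gripper": 1},{"dx": 0,"dy": 0,"dz": 0.001,"ax": 0,"ay": 0,"az": 32,"gripper": 1},{"dx": 0,"dy": 0,"dz": 0.001,"ax": 0,"ay": 0,"az": 32,"gripper": 1}])

```text
t: 19.65
position: [0.4887, 0.1544, 0.1671]
tcp_rot: [2.77, 0.7, 0.623]
ft_force: [2.1, 1.1, -1.8]
gripper_width: 0.158
grip_force: 30.0
```

```bash
python3 jaw.py; python3 chk.py
```

```text
jaw move mm from start (L,R edge) [np.float64(6.998736846984709), np.float64(7.473042662916088)]
F [1.3 1.3 1.4] T [0.258 0.277 0.043] rot [ 0.000e+00 -1.000e-01  1.318e+02]
19.7 30.003435909748077 0.16003782448713214 [ 0.15  0.22 -0.88  2.22  0.94  0.7  -2.49]
socket rel mouth in shaft-tool axes mm [ 2.4 -0.6 89.5] rot [ 0.000e+00 -1.000e-01  1.318e+02]
F tool [1.3 1.3 1.4] T tool [0.26 0.28 0.04]
```

>>> send_rows(motion=[{"dx": 0,"dy": 0,"dz": -0.001,"ax": 0,"ay": 0,"az": 0,"gripper": 1},{"dx": 0,"dy": 0,"dz": -0.002,"ax": 0,"ay": 0,"az": 0,"gripper": 1},{"dx": 0,"dy": 0,"dz": -0.003,"ax": 0,"ay": 0,"az": 0,"gripper": 1},{"dx": 0,"dy": 0,"dz": -0.003,"ax": 0,"ay": 0,"az": 0,"gripper": 1}])

```text
t: 20.1
position: [0.4864, 0.1521, 0.1672]
tcp_rot: [2.771, 0.699, 0.614]
ft_force: [15.4, -1.3, -24.7]
gripper_width: 0.16
grip_force: 30.0
```

```bash
cat > caps.py <<'E'
from h import *
i=camera("wrist").astype(int)
m=(i[...,0]>110)&(i[...,1]<85)&(i[...,2]<85)
n,l,st,ce=cv2.connectedComponentsWithStats(m.astype(np.uint8))
print("caps",[(st[j,:].tolist(),ce[j].round(1).tolist()) for j in range(1,n) if st[j,4]>25 and 280<ce[j][0]<365])
E
python3 jaw.py; python3 chk.py; python3 caps.py
```

```text
jaw move mm from start (L,R edge) [np.float64(6.9788274555994825), np.float64(7.474313022700143)]
F [ 2.7 -0.  28.9] T [0.404 0.439 0.047] rot [  0.4  -0.2 131.9]
20.15 29.996883273124695 0.15625424241708075 [ 0.15  0.21 -0.88  2.22  0.92  0.7  -2.48]
socket rel mouth in shaft-tool axes mm [ 4.1 -4.1 88.7] rot [  0.4  -0.2 131.9]
F tool [ 2.7 -0.  28.9] T tool [0.4  0.44 0.05]
caps [([313, 160, 63, 61, 590], [344.7, 187.8]), ([306, 204, 36, 17, 563], [323.5, 212.2]), ([289, 380, 10, 43, 289], [293.2, 398.4]), ([309, 408, 29, 6, 74], [322.7, 411.8])]
```

>>> send_rows(motion=[{"dx": 0,"dy": 0,"dz": 0.0025,"ax": 0,"ay": 0,"az": 0,"gripper": 1},{"dx": 0,"dy": 0,"dz": 0.0025,"ax": 0,"ay": 0,"az": -7,"gripper": 1},{"dx": 0,"dy": 0,"dz": 0.0025,"ax": 0,"ay": 0,"az": -14,"gripper": 1},{"dx": 0,"dy": 0,"dz": 0.0025,"ax": 0,"ay": 0,"az": -21,"gripper": 1},{"dx": 0,"dy": 0,"dz": 0.0025,"ax": 0,"ay": 0,"az": -28,"gripper": 1},{"dx": 0,"dy": 0,"dz": 0.0025,"ax": 0,"ay": 0,"az": -35,"gripper": 1},{"dx": 0,"dy": 0,"dz": 0.0025,"ax": 0,"ay": 0,"az": -42,"gripper": 1},{"dx": 0,"dy": 0,"dz": 0.0025,"ax": 0,"ay": 0,"az": -49,"gripper": 1},{"dx": 0,"dy": 0,"dz": 0.0025,"ax": 0,"ay": 0,"az": -56,"gripper": 1},{"dx": 0,"dy": 0,"dz": 0.0025,"ax": 0,"ay": 0,"az": -63,"gripper": 1},{"dx": 0,"dy": 0,"dz": 0.0025,"ax": 0,"ay": 0,"az": -70,"gripper": 1},{"dx": 0,"dy": 0,"dz": 0.0025,"ax": 0,"ay": 0,"az": -77,"gripper": 1},{"dx": 0,"dy": 0,"dz": 0.0025,"ax": 0,"ay": 0,"az": -84,"gripper": 1},{"dx": 0,"dy": 0,"dz": 0.0025,"ax": 0,"ay": 0,"az": -84,"gripper": 1}])

```text
t: 21.6
position: [0.489, 0.1541, 0.1678]
tcp_rot: [1.49, 2.23, 0.233]
ft_force: [3.7, -0.9, -0.5]
gripper_width: 0.163
grip_force: 30.0
```

```bash
python3 jaw.py; python3 chk.py; python3 caps.py
```

```text
jaw move mm from start (L,R edge) [np.float64(-0.8200180781532), np.float64(-0.9980506822612116)]
F [-2.9  3.   3.8] T [-0.672 -0.549  0.054] rot [ 0.  -0.1 48.1]
21.65 29.999702274799347 0.1602883486008188 [ 0.3   0.27 -1.07  2.21  1.01  0.76 -1.08]
socket rel mouth in shaft-tool axes mm [ 1.8 -0.6 89. ] rot [ 0.  -0.1 48.1]
F tool [-2.9  3.   3.8] T tool [-0.67 -0.55  0.05]
caps [([306, 204, 35, 16, 536], [323.3, 211.6]), ([308, 412, 30, 5, 62], [323.7, 415.0])]
```

>>> send_rows(motion=[{"dx": 0,"dy": 0,"dz": 0,"ax": 0,"ay": 0,"az": -7,"gripper": 1},{"dx": 0,"dy": 0,"dz": 0,"ax": 0,"ay": 0,"az": -14,"gripper": 1},{"dx": 0,"dy": 0,"dz": 0,"ax": 0,"ay": 0,"az": -21,"gripper": 1},{"dx": 0,"dy": 0,"dz": 0,"ax": 0,"ay": 0,"az": -28,"gripper": 1},{"dx": 0,"dy": 0,"dz": 0,"ax": 0,"ay": 0,"az": -35,"gripper": 1},{"dx": 0,"dy": 0,"dz": 0,"ax": 0,"ay": 0,"az": -42,"gripper": 1},{"dx": 0,"dy": 0,"dz": 0,"ax": 0,"ay": 0,"az": -49,"gripper": 1},{"dx": 0,"dy": 0,"dz": 0,"ax": 0,"ay": 0,"az": -54,"gripper": 1},{"dx": 0,"dy": 0,"dz": 0,"ax": 0,"ay": 0,"az": -54,"gripper": 1},{"dx": 0,"dy": 0,"dz": 0,"ax": 0,"ay": 0,"az": -54,"gripper": 1}])

```text
t: 22.7
position: [0.4881, 0.1548, 0.1673]
tcp_rot: [0.322, 2.644, -0.067]
ft_force: [1.0, -0.7, -2.7]
gripper_width: 0.158
grip_force: 30.0
```

```bash
python3 jaw.py; python3 chk.py; python3 caps.py
```

```text
jaw move mm from start (L,R edge) [np.float64(-0.8483868724795229), np.float64(-0.9989567031819508)]
F [-1.4 -0.5  2.8] T [0.146 0.084 0.01 ] rot [ 0.   0.  -5.8]
22.75 29.99894142150879 0.15574408260222178 [ 0.4   0.33 -1.21  2.21  1.07  0.83 -0.18]
socket rel mouth in shaft-tool axes mm [ 2.9 -0.4 89.1] rot [ 0.   0.  -5.8]
F tool [-1.4 -0.5  2.8] T tool [0.15 0.08 0.01]
caps [([306, 204, 35, 15, 496], [323.3, 211.2]), ([349, 380, 9, 44, 289], [353.8, 398.7]), ([309, 414, 30, 6, 84], [324.2, 416.5])]
```

>>> send_rows(motion=[{"dx": 0,"dy": 0,"dz": -0.001,"ax": 0,"ay": 0,"az": 0,"gripper": 1},{"dx": 0,"dy": 0,"dz": -0.002,"ax": 0,"ay": 0,"az": 0,"gripper": 1},{"dx": 0,"dy": 0,"dz": -0.002,"ax": 0,"ay": 0,"az": 0,"gripper": 1}])

```text
t: 23.1
position: [0.4874, 0.1554, 0.1694]
tcp_rot: [0.317, 2.644, -0.067]
ft_force: [-0.4, 0.4, -1.2]
gripper_width: 0.157
grip_force: 30.0
```

```bash
python3 chk.py
```

```text
23.1 29.999055862426758 0.1566474772618892 [ 0.41  0.33 -1.21  2.21  1.06  0.83 -0.17]
socket rel mouth in shaft-tool axes mm [ 2.8  0.2 86.8] rot [-0. -0. -6.]
F tool [1.  0.3 0.8] T tool [-0.05  0.22  0.04]
```

>>> send_rows(motion=[{"dx": 0,"dy": 0,"dz": 0,"ax": 0,"ay": 0,"az": 5,"gripper": 1},{"dx": 0,"dy": 0,"dz": 0,"ax": 0,"ay": 0,"az": 10,"gripper": 1},{"dx": 0,"dy": 0,"dz": 0,"ax": 0,"ay": 0,"az": 15,"gripper": 1},{"dx": 0,"dy": 0,"dz": 0,"ax": 0,"ay": 0,"az": 20,"gripper": 1},{"dx": 0,"dy": 0,"dz": 0,"ax": 0,"ay": 0,"az": 25,"gripper": 1},{"dx": 0,"dy": 0,"dz": 0,"ax": 0,"ay": 0,"az": 30,"gripper": 1},{"dx": 0,"dy": 0,"dz": 0,"ax": 0,"ay": 0,"az": 35,"gripper": 1},{"dx": 0,"dy": 0,"dz": 0,"ax": 0,"ay": 0,"az": 40,"gripper": 1},{"dx": 0,"dy": 0,"dz": 0,"ax": 0,"ay": 0,"az": 45,"gripper": 1},{"dx": 0,"dy": 0,"dz": 0,"ax": 0,"ay": 0,"az": 50,"gripper": 1},{"dx": 0,"dy": 0,"dz": 0,"ax": 0,"ay": 0,"az": 50,"gripper": 1},{"dx": 0,"dy": 0,"dz": 0,"ax": 0,"ay": 0,"az": 50,"gripper": 1}])

```text
t: 24.3
position: [0.4878, 0.156, 0.1697]
tcp_rot: [1.41, 2.278, 0.215]
ft_force: [2.4, 1.0, -0.8]
gripper_width: 0.16
grip_force: 30.0
```

```bash
python3 jaw.py; python3 chk.py
```

```text
jaw move mm from start (L,R edge) [np.float64(2.0890167661267847), np.float64(2.2037037037037206)]
F [1.9 3.1 2.5] T [-0.733  0.454 -0.024] rot [-0.1  0.  43.9]
24.35 30.00167191028595 0.15921776352953915 [ 0.31  0.27 -1.09  2.21  1.    0.77 -1.  ]
socket rel mouth in shaft-tool axes mm [ 2.4  1.  86.7] rot [-0.1  0.  43.9]
F tool [1.9 3.1 2.5] T tool [-0.73  0.45 -0.02]
```

>>> send_rows(motion=[{"dx": 0,"dy": 0,"dz": 0,"ax": 0,"ay": 0,"az": 6,"gripper": 1},{"dx": 0,"dy": 0,"dz": 0,"ax": 0,"ay": 0,"az": 12,"gripper": 1},{"dx": 0,"dy": 0,"dz": 0,"ax": 0,"ay": 0,"az": 18,"gripper": 1},{"dx": 0,"dy": 0,"dz": 0,"ax": 0,"ay": 0,"az": 24,"gripper": 1},{"dx": 0,"dy": 0,"dz": 0,"ax": 0,"ay": 0,"az": 30,"gripper": 1},{"dx": 0,"dy": 0,"dz": 0,"ax": 0,"ay": 0,"az": 36,"gripper": 1},{"dx": 0,"dy": 0,"dz": 0,"ax": 0,"ay": 0,"az": 42,"gripper": 1},{"dx": 0,"dy": 0,"dz": 0,"ax": 0,"ay": 0,"az": 46,"gripper": 1},{"dx": 0,"dy": 0,"dz": 0,"ax": 0,"ay": 0,"az": 46,"gripper": 1},{"dx": 0,"dy": 0,"dz": 0,"ax": 0,"ay": 0,"az": 46,"gripper": 1}])

```text
t: 25.35
position: [0.4878, 0.1555, 0.1697]
tcp_rot: [2.245, 1.587, 0.451]
ft_force: [2.7, 1.4, 0.2]
gripper_width: 0.164
grip_force: 30.0
```

```bash
python3 jaw.py; python3 chk.py
```

```text
jaw move mm from start (L,R edge) [np.float64(6.285014005602281), np.float64(6.7195767195767075)]
F [2.  1.7 0. ] T [-0.467  0.638 -0.076] rot [-0.1 -0.  89.8]
25.4 30.002535581588745 0.15770319190634133 [ 0.23  0.24 -0.97  2.21  0.96  0.73 -1.77]
socket rel mouth in shaft-tool axes mm [ 2.3  0.5 86.8] rot [-0.1 -0.  89.8]
F tool [2.  1.7 0. ] T tool [-0.47  0.64 -0.08]
```

>>> send_rows(motion=[{"dx": 0,"dy": 0,"dz": 0,"ax": 0,"ay": 0,"az": 3,"gripper": 1},{"dx": 0,"dy": 0,"dz": 0,"ax": 0,"ay": 0,"az": 6,"gripper": 1},{"dx": 0,"dy": 0,"dz": 0,"ax": 0,"ay": 0,"az": 6,"gripper": 1},{"dx": 0,"dy": 0,"dz": 0,"ax": 0,"ay": 0,"az": 6,"gripper": 1}])

```text
t: 25.8
position: [0.4876, 0.1554, 0.1696]
tcp_rot: [2.336, 1.474, 0.478]
ft_force: [1.3, 0.7, 3.3]
gripper_width: 0.157
grip_force: 30.0
```

```bash
python3 jaw.py; python3 chk.py
```

```text
jaw move mm from start (L,R edge) [np.float64(6.705375253549669), np.float64(7.368711995577668)]
F [ 1.6  1.9 -1.4] T [-0.375  0.549 -0.101] rot [-0.  -0.  95.9]
25.85 30.002481937408447 0.15983365173222785 [ 0.21  0.23 -0.96  2.21  0.95  0.72 -1.87]
socket rel mouth in shaft-tool axes mm [ 2.4  0.3 86.8] rot [-0.  -0.  95.9]
F tool [ 1.6  1.9 -1.4] T tool [-0.38  0.55 -0.1 ]
```

>>> send_rows(motion=[{"dx": 0,"dy": 0,"dz": 0,"ax": 0,"ay": 0,"az": 2,"gripper": 1},{"dx": 0,"dy": 0,"dz": 0,"ax": 0,"ay": 0,"az": 4,"gripper": 1},{"dx": 0,"dy": 0,"dz": 0,"ax": 0,"ay": 0,"az": 4,"gripper": 1},{"dx": 0,"dy": 0,"dz": 0,"ax": 0,"ay": 0,"az": 4,"gripper": 1}])

```text
t: 26.25
position: [0.4876, 0.1553, 0.1695]
tcp_rot: [2.395, 1.395, 0.496]
ft_force: [0.6, 0.4, 3.6]
gripper_width: 0.158
grip_force: 30.0
```

```bash
python3 jaw.py
```

```text
jaw move mm from start (L,R edge) [np.float64(7.074145791175271), np.float64(7.521017950465799)]
F [ 1.1  1.6 -2.7] T [-0.332  0.514 -0.053] rot [-0.  -0.  99.9]
```

>>> send_rows(motion=[{"dx": 0,"dy": 0,"dz": 0,"ax": 0,"ay": 0,"az": -5,"gripper": 1},{"dx": 0,"dy": 0,"dz": 0,"ax": 0,"ay": 0,"az": -10,"gripper": 1},{"dx": 0,"dy": 0,"dz": 0,"ax": 0,"ay": 0,"az": -15,"gripper": 1},{"dx": 0,"dy": 0,"dz": 0,"ax": 0,"ay": 0,"az": -18,"gripper": 1},{"dx": 0,"dy": 0,"dz": 0,"ax": 0,"ay": 0,"az": -18,"gripper": 1},{"dx": 0,"dy": 0,"dz": 0,"ax": 0,"ay": 0,"az": -18,"gripper": 1}])

```text
t: 26.9
position: [0.4873, 0.1547, 0.169]
tcp_rot: [2.121, 1.725, 0.411]
ft_force: [2.7, 0.5, -0.8]
gripper_width: 0.157
grip_force: 30.0
```

```bash
python3 jaw.py; python3 chk.py
```

```text
jaw move mm from start (L,R edge) [np.float64(7.0707282913165015), np.float64(7.516139993204231)]
F [0.  1.6 2.2] T [-0.389  0.182 -0.006] rot [ 0.1 -0.  82.1]
26.95 29.992863535881042 0.155931807662126 [ 0.24  0.24 -0.99  2.21  0.96  0.73 -1.64]
socket rel mouth in shaft-tool axes mm [ 2.8 -0.6 87.2] rot [ 0.1 -0.  82.1]
F tool [0.  1.6 2.2] T tool [-0.39  0.18 -0.01]
```

>>> send_rows(motion=[{"dx": 0,"dy": 0,"dz": -0.002,"ax": 0,"ay": 0,"az": 0,"gripper": 1},{"dx": 0,"dy": 0,"dz": -0.004,"ax": 0,"ay": 0,"az": 0,"gripper": 1},{"dx": 0,"dy": 0,"dz": -0.004,"ax": 0,"ay": 0,"az": 0,"gripper": 1}])

```text
t: 27.25
position: [0.4856, 0.1555, 0.1731]
tcp_rot: [2.12, 1.726, 0.412]
ft_force: [2.3, -0.3, -1.7]
gripper_width: 0.157
grip_force: 30.0
```

```bash
python3 jaw.py; python3 chk.py
```

```text
jaw move mm from start (L,R edge) [np.float64(7.071813137725181), np.float64(7.516139993204231)]
F [-0.4  1.3 -0.1] T [-0.178 -0.033 -0.014] rot [-0. -0. 82.]
27.3 29.9896377325058 0.15906793258385654 [ 0.25  0.23 -1.    2.21  0.95  0.73 -1.62]
socket rel mouth in shaft-tool axes mm [ 2.6 -0.1 82.8] rot [-0. -0. 82.]
F tool [-0.4  1.3 -0.1] T tool [-0.18 -0.03 -0.01]
```

Free. Withdraw fully, turning only after clear.

>>> send_rows(motion=[{"dx": 0,"dy": 0,"dz": -0.01,"ax": 0,"ay": 0,"az": 0,"gripper": 1},{"dx": 0,"dy": 0,"dz": -0.025,"ax": 0,"ay": 0,"az": 0,"gripper": 1},{"dx": 0,"dy": 0,"dz": -0.04,"ax": 0,"ay": 0,"az": 0,"gripper": 1},{"dx": 0,"dy": 0,"dz": -0.055,"ax": 0,"ay": 0,"az": 0,"gripper": 1},{"dx": 0,"dy": 0,"dz": -0.07,"ax": 0,"ay": 0,"az": 0,"gripper": 1},{"dx": 0,"dy": 0,"dz": -0.09,"ax": 0,"ay": 0,"az": 0,"gripper": 1},{"dx": 0,"dy": 0,"dz": -0.11,"ax": 0,"ay": 0,"az": 0,"gripper": 1},{"dx": 0,"dy": 0,"dz": -0.12,"ax": 0,"ay": 0,"az": 0,"gripper": 1},{"dx": 0,"dy": 0,"dz": -0.12,"ax": 0,"ay": 0,"az": 0,"gripper": 1},{"dx": 0,"dy": 0,"dz": -0.12,"ax": 0,"ay": 0,"az": 0,"gripper": 1}])

```text
t: 28.3
position: [0.4312, 0.1675, 0.2788]
tcp_rot: [2.12, 1.726, 0.411]
ft_force: [0.3, -0.6, -2.3]
gripper_width: 0.155
grip_force: 30.0
```

```bash
python3 jaw.py; python3 chk.py; python3 caps.py; python3 - <<'E'
from h import *
for y in (159,69): delta([.506,-.1995,.30],Rdown(np.radians(y)))
# key axis tilt/offset: caps fit
E
```

```text
jaw move mm from start (L,R edge) [np.float64(7.09367201426024), np.float64(7.513227513227573)]
F [ 0.4 -1.   2.7] T [ 0.642 -0.065 -0.05 ] rot [ 0.1  0.  82. ]
28.35 29.99125063419342 0.1555245191860605 [ 0.41 -0.12 -1.06  2.14  0.37  0.79 -1.1 ]
socket rel mouth in shaft-tool axes mm [  3.4  -0.7 -36.4] rot [ 0.1  0.  82. ]
F tool [ 0.4 -1.   2.7] T tool [ 0.64 -0.06 -0.05]
caps [([349, 173, 7, 26, 120], [352.6, 183.1]), ([307, 212, 34, 8, 255], [323.2, 215.6]), ([310, 413, 29, 5, 80], [323.5, 415.9])]
d mm [-344.1  140.1   52. ] a deg [ 22.28  19.75 -79.02]
d mm [-344.1  140.1   52. ] a deg [27.4  -1.65  9.14]
```

>>> send_rows(motion=[{"dx": 0,"dy": 0,"dz": -0.03,"ax": 0,"ay": 0,"az": 0,"gripper": 1},{"dx": -0.04,"dy": 0.016,"dz": -0.03,"ax": 3,"ay": 0,"az": 1,"gripper": 1},{"dx": -0.08,"dy": 0.032,"dz": -0.02,"ax": 6,"ay": 0,"az": 2,"gripper": 1},{"dx": -0.12,"dy": 0.05,"dz": -0.01,"ax": 9,"ay": -0.5,"az": 3,"gripper": 1},{"dx": -0.16,"dy": 0.065,"dz": 0.01,"ax": 12,"ay": -0.8,"az": 4,"gripper": 1},{"dx": -0.2,"dy": 0.082,"dz": 0.02,"ax": 15,"ay": -1,"az": 5,"gripper": 1},{"dx": -0.24,"dy": 0.1,"dz": 0.03,"ax": 18,"ay": -1.2,"az": 6,"gripper": 1},{"dx": -0.28,"dy": 0.115,"dz": 0.04,"ax": 21,"ay": -1.4,"az": 7,"gripper": 1},{"dx": -0.32,"dy": 0.13,"dz": 0.048,"ax": 24,"ay": -1.5,"az": 8,"gripper": 1},{"dx": -0.344,"dy": 0.14,"dz": 0.052,"ax": 27.4,"ay": -1.65,"az": 9.14,"gripper": 1},{"dx": -0.344,"dy": 0.14,"dz": 0.052,"ax": 27.4,"ay": -1.65,"az": 9.14,"gripper": 1},{"dx": -0.344,"dy": 0.14,"dz": 0.052,"ax": 27.4,"ay": -1.65,"az": 9.14,"gripper": 1},{"dx": -0.344,"dy": 0.14,"dz": 0.052,"ax": 27.4,"ay": -1.65,"az": 9.14,"gripper": 1}])

```text
t: 29.7
position: [0.5062, -0.1977, 0.3001]
tcp_rot: [-2.587, -1.782, -0.002]
ft_force: [0.0, 0.7, -0.9]
gripper_width: 0.157
grip_force: 30.0
```

```bash
python3 jaw.py|head -1; python3 - <<'E'
from h import *
st=env.get_state();print(st["t"],st["position"],st["joints"].round(2))
delta([.5068,-.1997,.19],Rdown(np.radians(69)))
i=camera("wrist");s=camera("side");t=camera("top")
cv2.imwrite("pics/pw.png",i[:,:,::-1])
S,T=cam("side"),cam("top")
# shank columns in side/top images near expected positions
for n,c,im in(("side",S,s),("top",T,t)):
    cv2.imwrite(f"pics/p{n}.png",im[:,:,::-1])
    for z in (.24,.19,.205):
        p=proj(c,[.5068,-.1997,z]);print(n,z,p.round(1))
# dark collar (27mm) expected z=.205 in side image: print gray profile
p=proj(S,[.5068,-.1997,.205]);r=int(round(p[1]));x=int(round(p[0]))
for rr in range(r-16,r+20,4): print(rr,im[0,0,0]*0+s[rr,x-14:x+15].mean(1).astype(int) if False else s[rr,x-14:x+15].astype(int).mean(-1).astype(int))
print(x)
E
```

```text
jaw move mm from start (L,R edge) [np.float64(10.129811183732803), np.float64(6.042884990253393)]
29.75 [ 0.50618166 -0.19756822  0.30056829] [ 0.57  0.24 -0.35  1.67  0.08  1.25 -0.16]
d mm [ -1.9   1.2 110.6] a deg [ 0.05 -0.05  0.13]
side 0.24 [342.3 309.8]
side 0.19 [340.7 328. ]
side 0.205 [341.1 322.7]
top 0.24 [458.9 251.6]
top 0.19 [452.3 254.6]
top 0.205 [454.2 253.7]
307 [ 92  92  92  91  92  92  92  91 108 116 109  97  91  94 100 110 138 144
 110  87  89  89  89  89  95  98  98  99  99]
311 [142 142 143 142 142 141 141 140 140 139 122 125 140 152 155 155 149 140
 138 140 138 138 139 140 140 139 140 140 140]
315 [142 142 142 142 142 139 121  95  85  85 106 130 145 154 156 154 148 123
  95  89 120 140 141 141 141 140 139 139 139]
319 [143 143 143 142 129 102  87  87  87  89 113 135 148 155 156 153 145 114
  91  91  92 100 127 139 140 141 141 140 140]
323 [142 141 143 143 126  88  78  88  91  90  92  91  91  92  91  92  92  91
  92  92  90  91 126 142 142 142 141 141 142]
327 [142 143 143 143 143 143 129 103  84  81  83  84  85  86  86  87  86  84
  92  99 128 142 141 141 142 142 142 141 141]
331 [143 142 141 141 140 130 153 171 174 174 171 168 168 168 168 168 168 167
 144 131 137 140 140 140 141 141 141 141 141]
335 [141 141 140 139 140 147 152 152 152 153 154 155 140 147 147 151 157 164
 149 138 140 140 140 139 141 142 143 144 143]
339 [142 142 141 142 143 145 148 148 148 149 150 150 150 150 150 151 150 140
 138 142 143 143 142 141 141 141 142 142 143]
341
```

>>> send_rows(motion=[{"dx": 0,"dy": 0,"dz": 0.04,"ax": 0,"ay": 0,"az": 0,"gripper": 1},{"dx": 0,"dy": 0,"dz": 0.08,"ax": 0,"ay": 0,"az": 0,"gripper": 1},{"dx": 0,"dy": 0,"dz": 0.095,"ax": 0,"ay": 0,"az": 0,"gripper": 1},{"dx": 0,"dy": 0,"dz": 0.095,"ax": 0,"ay": 0,"az": 0,"gripper": 1},{"dx": 0,"dy": 0,"dz": 0.095,"ax": 0,"ay": 0,"az": 0,"gripper": 1}])

```text
t: 30.4
position: [0.5069, -0.1987, 0.207]
tcp_rot: [2.587, 1.78, 0.003]
ft_force: [0.4, 0.1, -1.4]
gripper_width: 0.156
grip_force: 30.0
```

```bash
python3 - <<'E'
from h import *
delta([.5068,-.1997,.147],Rdown(np.radians(69)))
print(env.get_state()["position"])
E
```

```text
d mm [-1.   0.1 60. ] a deg [ 0.15 -0.05  0.05]
[ 0.50694241 -0.19870142  0.20697134]
```

>>> send_rows(motion=[{"dx": -0.0005,"dy": 0,"dz": 0.015,"ax": 0,"ay": 0,"az": 0,"gripper": 1},{"dx": -0.0005,"dy": 0,"dz": 0.028,"ax": 0,"ay": 0,"az": 0,"gripper": 1},{"dx": -0.0005,"dy": 0,"dz": 0.04,"ax": 0,"ay": 0,"az": 0,"gripper": 1},{"dx": -0.0005,"dy": 0,"dz": 0.05,"ax": 0,"ay": 0,"az": 0,"gripper": 1},{"dx": -0.0005,"dy": 0,"dz": 0.055,"ax": 0,"ay": 0,"az": 0,"gripper": 1},{"dx": -0.0005,"dy": 0,"dz": 0.057,"ax": 0,"ay": 0,"az": 0,"gripper": 1},{"dx": -0.0005,"dy": 0,"dz": 0.057,"ax": 0,"ay": 0,"az": 0,"gripper": 1},{"dx": -0.0005,"dy": 0,"dz": 0.057,"ax": 0,"ay": 0,"az": 0,"gripper": 1}])

```text
t: 31.2
position: [0.5067, -0.1994, 0.1493]
tcp_rot: [2.588, 1.779, 0.003]
ft_force: [-0.5, 0.0, -2.0]
gripper_width: 0.156
grip_force: 30.0
```

```bash
python3 - <<'E'
from h import *
s=env.get_state();print(s["position"],s["ft_force"],s["ft_torque"],s["t"])
E
```

```text
[ 0.50671912 -0.19942833  0.14933913] [-0.48220877  0.0412392  -2.04083462] [-0.00103025  0.00207665  0.00596242] 31.2
```

>>> send_rows(motion=[{"dx": 0,"dy": 0,"dz": 0.0015,"ax": 0,"ay": 0,"az": 0,"gripper": 1},{"dx": 0,"dy": 0,"dz": 0.003,"ax": 0,"ay": 0,"az": 0,"gripper": 1},{"dx": 0,"dy": 0,"dz": 0.0035,"ax": 0,"ay": 0,"az": 0,"gripper": 1},{"dx": 0,"dy": 0,"dz": 0.0035,"ax": 0,"ay": 0,"az": 0,"gripper": 1}])

```text
t: 31.6
position: [0.5068, -0.1994, 0.146]
tcp_rot: [2.588, 1.779, 0.003]
ft_force: [-0.2, 0.6, 3.0]
gripper_width: 0.158
grip_force: 30.0
```

```bash
python3 - <<'E'
from h import *
s=env.get_state();print(s["position"],s["ft_force"],s["ft_torque"],s["t"])
E
```

```text
[ 0.50681597 -0.19943819  0.1460158 ] [-0.22266318  0.62335206  3.02530316] [ 0.03204476  0.10406032 -0.03452388] 31.6
```

Touching the floor (+3 N). Release, then back off straight up.

>>> send_rows(motion=[{"dx": 0,"dy": 0,"dz": 0,"ax": 0,"ay": 0,"az": 0,"gripper": 0},{"dx": 0,"dy": 0,"dz": 0,"ax": 0,"ay": 0,"az": 0,"gripper": -1},{"dx": 0,"dy": 0,"dz": 0,"ax": 0,"ay": 0,"az": 0,"gripper": -1},{"dx": 0,"dy": 0,"dz": 0,"ax": 0,"ay": 0,"az": 0,"gripper": -1},{"dx": 0,"dy": 0,"dz": 0,"ax": 0,"ay": 0,"az": 0,"gripper": -1},{"dx": 0,"dy": 0,"dz": 0,"ax": 0,"ay": 0,"az": 0,"gripper": -1},{"dx": 0,"dy": 0,"dz": 0,"ax": 0,"ay": 0,"az": 0,"gripper": -1},{"dx": 0,"dy": 0,"dz": -0.02,"ax": 0,"ay": 0,"az": 0,"gripper": -1},{"dx": 0,"dy": 0,"dz": -0.05,"ax": 0,"ay": 0,"az": 0,"gripper": -1},{"dx": 0,"dy": 0,"dz": -0.1,"ax": 0,"ay": 0,"az": 0,"gripper": -1},{"dx": 0,"dy": 0,"dz": -0.14,"ax": 0,"ay": 0,"az": 0,"gripper": -1},{"dx": -0.15,"dy": 0,"dz": -0.14,"ax": 0,"ay": 0,"az": 0,"gripper": -1},{"dx": -0.15,"dy": 0,"dz": -0.14,"ax": 0,"ay": 0,"az": 0,"gripper": -1},{"dx": -0.15,"dy": 0,"dz": -0.14,"ax": 0,"ay": 0,"az": 0,"gripper": -1},{"dx": -0.15,"dy": 0,"dz": -0.14,"ax": 0,"ay": 0,"az": 0,"gripper": -1},{"dx": -0.15,"dy": 0,"dz": -0.14,"ax": 0,"ay": 0,"az": 0,"gripper": -1},{"dx": -0.15,"dy": 0,"dz": -0.14,"ax": 0,"ay": 0,"az": 0,"gripper": -1},{"dx": -0.15,"dy": 0,"dz": -0.14,"ax": 0,"ay": 0,"az": 0,"gripper": -1}])

```text
t: 33.4
position: [0.4535, -0.3378, 0.2855]
tcp_rot: [2.586, 1.783, 0.003]
ft_force: [0.2, 0.9, -0.4]
gripper_width: 1.006
grip_force: 0.0
```

```bash
python3 jaw.py|head -1; python3 - <<'E'
from h import *
s=env.get_state();print(s["t"],s["position"],s["ft_force"].round(1))
obs={}
for n in("top","side"):
    im=camera(n);cv2.imwrite(f"pics/e{n}.png",im[:,:,::-1]);k=im.astype(int);c=cam(n);p=proj(c,[.507,-.1995,.165]);print(n,p.round(1))
    m=(k[...,0]>110)&(k[...,1]<85)&(k[...,2]<85);N,l,st,ce=cv2.connectedComponentsWithStats(m.astype(np.uint8))
    q=[ce[j] for j in range(1,N) if st[j,4]>=4 and np.linalg.norm(ce[j]-p)<45];print(np.round(q,1));obs[n]=(c,q)
from itertools import product
for a,b in product(obs["top"][1],obs["side"][1]): print(*tri((obs["top"][0],a),(obs["side"][0],b)))
E
```

```text
33.45 [ 0.45337801 -0.33796583  0.28548883] [ 0.2 -0.5  0. ]
top [449.2 255.8]
[[426.4 248.5]
 [468.  263.3]]
side [340.  336.3]
[[302.9 337.1]]
[ 0.48941184 -0.16248899  0.12403986] [np.float64(17.81163173748079), np.float64(22.436114085215227)]
[ 0.4650457  -0.22227944  0.21779331] [np.float64(10.912053504113251), np.float64(14.282774316399344)]Traceback (most recent call last):
  File "jaw.py", line 5, in <module>
    a=edge(cv2.imread("pics/side0.png")[:,:,::-1]);b=edge(camera("side"))
                                                     ~~~~^^^^^^^^^^^^^^^^
  File "jaw.py", line 4, in edge
    e=np.where(d>36)[0][-1]; Rr=330+e+(d[e]-36)/(d[e]-d[e+1]); return L,Rr
      ~~~~~~~~~~~~~~~~~^^^^
IndexError: index -1 is out of bounds for axis 0 with size 0
```

>>> send_rows(motion=[{"dx": -0.03,"dy": -0.04,"dz": 0,"ax": 0,"ay": 0,"az": 0,"gripper": -1},{"dx": -0.06,"dy": -0.08,"dz": 0,"ax": 0,"ay": 0,"az": 0,"gripper": -1},{"dx": -0.09,"dy": -0.12,"dz": 0,"ax": 0,"ay": 0,"az": 0,"gripper": -1},{"dx": -0.12,"dy": -0.16,"dz": 0,"ax": 0,"ay": 0,"az": 0,"gripper": -1},{"dx": -0.15,"dy": -0.2,"dz": 0,"ax": 0,"ay": 0,"az": 0,"gripper": -1},{"dx": -0.17,"dy": -0.22,"dz": 0,"ax": 0,"ay": 0,"az": 0,"gripper": -1},{"dx": -0.17,"dy": -0.22,"dz": 0,"ax": 0,"ay": 0,"az": 0,"gripper": -1},{"dx": -0.17,"dy": -0.22,"dz": 0,"ax": 0,"ay": 0,"az": 0,"gripper": -1},{"dx": -0.17,"dy": -0.22,"dz": 0,"ax": 0,"ay": 0,"az": 0,"gripper": -1},{"dx": -0.17,"dy": -0.22,"dz": 0,"ax": 0,"ay": 0,"az": 0,"gripper": -1}])

```text
t: 34.55
position: [0.1877, -0.4189, 0.2849]
tcp_rot: [2.586, 1.783, 0.003]
ft_force: [-0.1, -0.7, 0.0]
gripper_width: 0.999
grip_force: 0.0
```

```bash
python3 - <<'E'
from h import *
s=env.get_state();print(s["t"],s["position"])
obs={}
for n in("top","side"):
    im=camera(n);cv2.imwrite(f"pics/e{n}.png",im[:,:,::-1]);k=im.astype(int);c=cam(n);p=proj(c,[.507,-.1995,.165])
    m=(k[...,0]>110)&(k[...,1]<85)&(k[...,2]<85);N,l,st,ce=cv2.connectedComponentsWithStats(m.astype(np.uint8))
    q=[ce[j] for j in range(1,N) if st[j,4]>=3 and np.linalg.norm(ce[j]-p)<45];print(n,np.round(q,1));obs[n]=(c,q)
from itertools import product
for a,b in product(obs["top"][1],obs["side"][1]): print(*tri((obs["top"][0],a),(obs["side"][0],b)))
E
python3 jaw.py|head -1
```

```text
34.55 [ 0.18767396 -0.41886476  0.28485989]
top [[427.8 248.6]]
side [[344.3 310.1]
 [334.6 360.1]]
[ 0.52211727 -0.15475125  0.17040825] [np.float64(0.21957452822628085), np.float64(0.27253027664596396)]
[ 0.5214298  -0.17826414  0.05161901] [np.float64(6.476745328919589), np.float64(8.287087088423231)]
jaw move mm from start (L,R edge) [np.float64(7.119364839953101), np.float64(7.494139709329677)]
```

```bash
python3 - <<'E'
from h import *
print(tri((cam("top"),[468,263.3]),(cam("side"),[334.6,360.1])))
E
```

```text
(array([ 0.49125645, -0.23834824,  0.16226765]), [np.float64(0.11650993334634584), np.float64(0.1548884661312939)])
```

```bash
python3 -c "
from workcell import env
print(env.close_job())"
```

```text
the job is handed in; nothing more can be done
None
```

I handed the job in at about 35 s: the jaw is closed at the stem's stop, and the key stands upright in its stand, released. On the first try I turned the key too far and it jammed on the stem, so I turned it back to free it, closed the jaw again and drew it out. No verdict came back.

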